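# Light-cure a printed resin ball carried on a draining tray

### The job

Pick up the aluminium tray by its bridge handle, tilt it so that the loose printed-resin ball comes to the middle of the tray, carry it so to the curing lamp and hold it over the lamp's round window, about 60 mm above the glass, with the ball kept in the middle for at least five seconds without a break. Away from its cork mat the ball must never touch the tray's ends, and it must not be spilled or slammed, nor may the tray touch the lamp. Then bring the tray back, set it down gently and straight on its cork mat, where the ball may settle against an end, let go, and leave everything else alone.

Things in the scene. Friction and masses are not known exactly. Their poses are not given: they have to be found in the camera images.
- tray: Open draining tray, 0.40 kg, aluminium walls, clear floor, 72 mm (its x) by 228 mm (its y, the long way). Origin: centre of its flat underside; z up. Inside 64 mm (x) by 220 mm (y); side walls reach z = 24 mm, end walls (inner faces at y = +-110 mm) z = 40 mm.
- tray_floor (a point): Ridge of the tray's floor at its middle, 11 mm above the tray's origin. So that drips run to both ends, the floor falls from this ridge (y = 0) like a low roof: 0.045 rad for |y| < 30 mm, 0.065 rad from there to either end. So the ball never stays in the middle by itself: on a level tray it soon rolls off to an end.
- tray_grip (a point): Middle of the tray's grip plate, 106 mm above the tray's origin: upright plate, 50 mm along x, 12 mm thick along y, z = 86 to 126 mm, to be pinched from above by fingers closing along the tray's y. It stands on a bridge across the tray at y = 0 (posts at x = +-39 mm, cross bar z = 82 to 88 mm); the ball passes freely under it (top at 71 mm).
- ball: Loose plain white resin ball, diameter 60 mm, about 0.136 kg; it rolls along the tray's y at about 7 m/s2 per rad of slope under it, towards the low side, less a rolling resistance worth 0.02 to 0.03 rad. Origin: its centre, 41 mm above the tray's origin when in the middle; its own axes turn with it. At the start it rests at the tray's +y end (tray y = 80 mm).
- lamp: Curing lamp, a low white box fixed to the bench, 180 mm (x) by 250 mm (y), 28 mm high, a round window in the middle of its top. Origin: centre of its underside, on the bench.
- lamp_window (a point): Centre of the lamp's round window, at the glass, 30 mm above the bench; 124 mm across with its steel ring.
- mat: Cork mat, fixed to the bench, 160 mm (x) by 320 mm (y), 4 mm thick; the tray starts on it, long side along the mat's long side. Origin: centre of its underside (on the bench, z = 0).
- cast: Bystander: small plaster dental cast, 60 by 56 by 27 mm; origin under its centre.
- bottle: Bystander: clear bottle, 44 mm across, 110 mm tall; origin under its centre.
- spatula: Bystander: spatula, 170 mm long, lying flat on the bench; origin under its middle.
Mind the look-alikes: they are no part of the job. Several things have the shape of the ball; the one meant has the colours described above.

How it is judged:
On the way, in this order (a step that is already met when the one before it is completed fails the run):
1. the tray is held clear of its mat with the ball within 25 mm of its middle (z of tray in the frame of mat above 0.012 m and horizontal distance between tray and mat below 0.12 m and y of ball in the frame of tray between -0.025 and 0.025 m), for 0.3 s.
2. the tray is held over the lamp, its middle within 35 mm of the window's centre and its underside 30 to 95 mm above the glass, with the ball within 25 mm of the tray's middle, for 5 s without a break (horizontal distance between tray and lamp below 0.035 m and z of tray in the frame of lamp between 0.06 and 0.125 m and y of ball in the frame of tray between -0.025 and 0.025 m), for 5 s.
At the end, for the whole second after the job is handed in: The tray stands flat on its cork mat (centre within 40 mm crosswise and 45 mm lengthwise of the mat's centre, long side within 0.3 rad of the mat's), released, with the ball lying inside it, everything at rest (x of tray in the frame of mat between -0.04 and 0.04 m and y of tray in the frame of mat between -0.045 and 0.045 m and z of tray in the frame of mat below 0.008 m and angle between tray's own z axis and vertical below 0.05 rad and angle between the y axis of tray and the y axis of mat, either way round below 0.3 rad and linear speed of tray below 0.02 m/s and x of ball in the frame of tray between -0.012 and 0.012 m and y of ball in the frame of tray between -0.085 and 0.085 m and z of ball in the frame of tray between 0.02 and 0.046 m and linear speed of ball below 0.03 m/s and contact force between tray and mat above 1 N); the robot touches nothing.
It fails at once if the ball is spilled from the tray or the tray tipped by more than 0.4 rad (angle between tray's own z axis and vertical above 0.4 rad or (x of ball in the frame of tray above 0.02 m or x of ball in the frame of tray below -0.02 m) or (y of ball in the frame of tray above 0.1 m or y of ball in the frame of tray below -0.1 m) or z of ball in the frame of tray above 0.06 m).
It fails at once if the ball comes within 4 mm of an end wall while the tray is more than 120 mm from its mat's centre (horizontal distance between tray and mat above 0.12 m and (y of ball in the frame of tray above 0.076 m or y of ball in the frame of tray below -0.076 m)).
It fails at once if the ball is slammed against the tray (over 12 N) or the tray onto the mat (over 60 N) (contact force between ball and tray above 12 N or contact force between tray and mat above 60 N).
It fails at once if the tray touches the lamp (contact force between tray and lamp above 1 N).
It fails at once if a bystander is moved by more than 20 mm (distance of any of cast, bottle, spatula from where it was at the start of the episode above 0.02 m).
It also fails if it takes over 72 s, if anything falls off the work surface, if the arm or the gripper's body presses on something with over 40 N, if the wrist force passes 120 N, or if a joint passes its speed limit or range.

### The arm

A 6-joint arm with a two-finger parallel gripper is mounted at the origin on the work surface. World frame = base frame: x ahead of the robot, y to its left, z up, the work surface at z = 0. Lengths are in m, angles in rad, forces in N, time in s.
With the tool pointing down it reaches from about 0.35 to 0.975 m from the base axis. Payload 4.9 kg.
Tool frame: the origin (TCP) lies at the very end of the fingers, on their centre line; the grasp point (between the pads) lies 19 mm behind it (ctrl.pinch_z is the distance from the TCP to the grasp point, in m); z points along the fingers, y is the direction in which the jaws open and shut (so a half turn about z gives the same grasp; the last joint's range is limited). The gripper opens to 85 mm and grips with 20 to 120 N. Pads are 22 mm wide; open, the fingers measure 114 mm over their backs; the gripper's body (76 mm by 85 mm) begins 54 mm behind the grasp point. The pads swing forward as they close: fully open they stand 13 mm farther back than shut.
Start: joints at [-1.315, 0.053, 1.613, -0, 1.476, -0.119], TCP at [0.229, -0.582, 0.207] pointing down, gripper open.
Joint ranges: [-3.01, 3.01], [-1.01, 2.22], [0.06, 2.58], [-1.02, 4.17], [0.09, 2.62], [-3.14, 3.14]. Speed limits (rad/s): [2.57, 2.57, 3.14, 3.14, 3.14, 3.14].

### API

Orientations are given as a rotation vector (axis times angle).
In Python, from station import ctrl gives the robot as it stands.
- The arm moves only by the tool carry_out, never from a script. Its argument "series" is a list of rows, each a list of 7 numbers: the shift along the world's x, y, z each as a share of 0.025 m, from -1 to 1, then the turn, a rotation vector about the world's x, y, z each as a share of 0.1 rad, from -1 to 1, then the opening, from 0 (shut) to 1 (fully open). A call has 1 to 12 rows; each row shifts and turns the commanded pose from where the row before left it; what a row does not reach is not made up. A row lasts 1/10 s, in which the tool goes at most 50 mm and 8.59 degrees, less where a joint would pass 70% of its speed; a pose out of reach is approached as far as the arm can. A call with a number of a shift or a turn outside -1 to 1 is refused whole. A call with a gripper value outside its range is refused whole. The fingers move at their own pace and stop on an object; "grip_force" is the grip in N (left out, the last holds). Time passes only in rows, so rows that do not move let the fingers close. It gives the time, the measured TCP pose, the force and the opening at its end, in the units of the state.
- ctrl.get_obs(): the state, without advancing time (a new reading comes with each control period).
- ctrl.get_image(name): name is "scene" or "top" or "wrist"; returns a dict with "frame" (384x512x3 uint8, blue, green, red), "fx", "fy", "cx", "cy" (pixels), "R" (3x3) and "t" (3): a world point X has camera coordinates R X + t; the wrist camera has in their place "hand_eye" (4x4, takes a point from camera to tool coordinates, whose origin is the TCP and whose axes are the flange's). Camera axes: x right, y down, z forward; pixel columns grow to the right and rows downward; lengths in m; the calibration is good to about 2 mm. A picture is of the moment at which its call begins: read the wrist's pose just before it. There is no depth.
- ctrl.finish_job(): hands the job in, once; it reports no verdict.
Trained networks look in a picture, given as the dict that the camera call returned (one of the last four; its "shot" number tells which), for a name from the list of things; names that differ only in an ending like _2 or _b are one class to them, and where a whole thing is asked for, a point or a joint stands for the part that bears it (a point fixed in the world has none). Each returns a list of dicts, best first, with "p" (0 to 1); they miss things now and then, are a little off and sometimes report something else, mostly with a low value. They report only what shows in the picture. A call takes as long as a camera call. They do not tell look-alikes from the thing itself.
- ctrl.trace(picture, name): "mask" (384x512 bool, what is visible of it) and "rect" ([left, top, width, height] as shares, 0 to 1, of the picture: columns of its width, rows of its height, round what is visible of it).
- ctrl.mark_of(picture, name): "position" ([column, row] as shares, 0 to 1, of the picture: columns of its width, rows of its height: a listed point, or the origin of a listed thing).
The state is a dict: "t": time; "q": joint angles; "dq": joint speeds; "effort": joint torques, N m; "tool_pos": TCP position; "tool_rot": TCP orientation; "contact_force": force on the tool from outside, world axes, zero at the start; "wrist_torque": the same for the moment, N m; "opening": finger opening in m.
Only numpy, scipy, OpenCV 4.12 (cv2) and the standard library are available. Lean on these libraries where they do the work, as an engineer would, in place of code of your own. Each camera call takes 0.05 s, during which the arm holds its last target.

## Working session

There is one attempt and no reset: what is moved stays moved. The work goes in short steps, Python scripts to look and compute and a tool call to move; the robot and the scene stay as the last step left them, time stands still between calls to the robot, and variables do not carry over. Pictures are saved under pics/ and viewed, and the job is handed in when it is done.

Besides the shell and the picture viewer there is one more tool, called after ">>>" as a command line: name --pt "numbers of a row" for each row, then --argument value for the rest. carry_out: Moves the arm, as the interface text tells. Shift numbers are shares of 0.025 m and turn numbers shares of 0.1 rad, none past 1 either way. Its arguments: {"type":"object","properties":{"series":{"type":"array"},"grip_force":{"type":"number"}},"required":["series"]}

```bash
ls; mkdir -p pics; python3 - <<'E'
from station import ctrl
import cv2
o=ctrl.get_obs(); print(o)
for n in ["scene","top"]:
    p=ctrl.get_image(n); cv2.imwrite(f"pics/{n}0.png",p["frame"])
    print(n,p["fx"],p["cx"],p["cy"],p["R"],p["t"])
    for k in ["tray","tray_grip","tray_floor","ball","lamp","lamp_window","mat","cast","bottle","spatula"]:
        r=ctrl.mark_of(p,k)
        print(k,[(round(a["p"],2),round(a["position"][0]*512,1),round(a["position"][1]*384,1)) for a in r])
E
```

```text
pics
{'t': 0.0, 'q': array([-1.31500855e+00,  5.33161023e-02,  1.61424018e+00,  7.06885117e-05,
        1.47602115e+00, -1.19015273e-01]), 'dq': array([-0.00231023,  0.00011894, -0.00024926, -0.000508  , -0.00090236,
        0.00012965]), 'effort': array([ 2.07825775e-03, -3.93679655e+01, -3.70173991e+01,  8.62602610e-05,
        7.12832581e-03, -5.76450887e-06]), 'tool_pos': array([ 0.22865133, -0.58097294,  0.20542049]), 'tool_rot': array([-3.08464038e+00, -5.84919049e-01,  1.02705256e-04]), 'contact_force': array([ 0.35314077, -0.10959123,  0.37333142]), 'wrist_torque': array([0.00957292, 0.01747795, 0.00773926]), 'opening': 0.08543967590246647}
scene 475.07577061764215 263.17504536334303 196.26662378909117 [[ 0.25171086  0.96775178 -0.00990654]
 [ 0.59050435 -0.16168318 -0.7906726 ]
 [-0.76677654  0.19317103 -0.61215905]] [-0.14503477 -0.2560667   1.62221551]
tray [(0.88, 177.1, 230.6)]
tray_grip [(0.97, 169.1, 201.0), (0.42, 202.7, 214.0)]
tray_floor [(0.81, 172.6, 229.4), (0.51, 385.9, 254.2)]
ball [(0.94, 244.3, 260.0), (0.69, 188.3, 182.3), (0.63, 205.8, 211.8)]
lamp [(0.7, 326.9, 194.1)]
lamp_window [(0.93, 328.4, 192.3)]
mat [(0.84, 184.8, 233.4)]
cast []
bottle [(0.72, 193.0, 300.9), (0.59, 302.2, 283.4)]
spatula [(0.77, 382.8, 255.2)]
top 460.30189235405135 256.7786986680659 189.6222730247017 [[-1.64833123e-02 -9.99863093e-01 -1.44752212e-03]
 [-9.97411375e-01  1.65442020e-02 -6.99774160e-02]
 [ 6.99917837e-02  2.90315431e-04 -9.97547526e-01]] [0.04955857 0.58446611 1.04703873]
tray [(0.92, 362.1, 208.2), (0.29, 256.5, 115.9)]
tray_grip [(0.61, 370.9, 208.4), (0.55, 357.1, 117.6)]
tray_floor [(0.76, 362.9, 210.9)]
ball [(0.76, 343.5, 285.6), (0.64, 330.2, 215.2), (0.46, 359.4, 211.6)]
lamp [(0.82, 190.0, 229.3)]
lamp_window [(0.58, 191.3, 233.2)]
mat [(0.41, 191.0, 232.3)]
cast [(0.89, 257.5, 115.7)]
bottle [(0.69, 357.5, 118.8)]
spatula [(0.55, 163.9, 128.6)]
```

View pics/scene0.png

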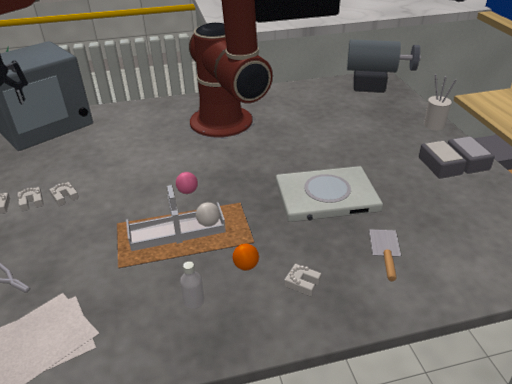

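View pics/top0.png

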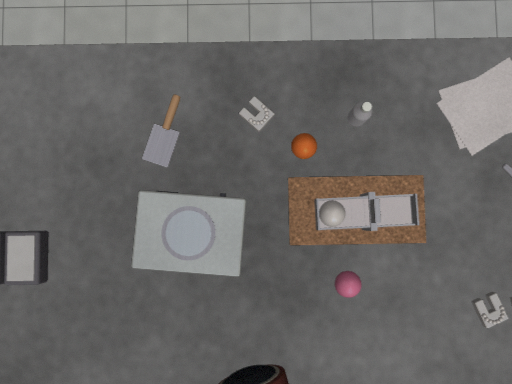

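```bash
cat > h.py <<'E'
from station import ctrl
import cv2, numpy as np
from scipy.spatial.transform import Rotation as Ro
def cam(p,o=None):
    if "R" in p: R=np.array(p["R"]);t=np.array(p["t"]); C=-R.T@t; W=R.T
    else:
        H=np.array(p["hand_eye"]); Rt=Ro.from_rotvec(o["tool_rot"]).as_matrix()
        W=Rt@H[:3,:3]; C=Rt@H[:3,3]+o["tool_pos"]
    return W,C
def ray(p,u,v,o=None):
    W,C=cam(p,o); d=W@np.array([(u-p["cx"])/p["fx"],(v-p["cy"])/p["fy"],1]); return C,d
def atz(p,u,v,z,o=None):
    C,d=ray(p,u,v,o); return C+d*(z-C[2])/d[2]
def proj(p,X,o=None):
    W,C=cam(p,o); c=W.T@(np.array(X)-C); return np.array([p["fx"]*c[0]/c[2]+p["cx"],p["fy"]*c[1]/c[2]+p["cy"]])
def tri(rs):
    A=0;b=0
    for C,d in rs:
        d=d/np.linalg.norm(d);P=np.eye(3)-np.outer(d,d);A=A+P;b=b+P@C
    return np.linalg.solve(A,b)
E
python3 - <<'E'
from h import *
ps=ctrl.get_image("scene");pt=ctrl.get_image("top")
Z={"mat":.004,"tray":.03,"lamp":.028,"ball":.045}
for n,p in(("s",ps),("t",pt)):
  for k in Z:
    for r in ctrl.trace(p,k)[:2]:
      m=r["mask"].astype(np.uint8); ys,xs=np.nonzero(m)
      pts=np.array([atz(p,x,y,Z[k])[:2] for x,y in zip(xs,ys)],np.float32)
      rc=cv2.minAreaRect(pts*1000)
      print(n,k,round(r["p"],2),len(xs),"cent px",xs.mean().round(1),ys.mean().round(1),"rect",np.round(rc[0],1),np.round(rc[1],1),round(rc[2],2))
print("lampwin",atz(ps,328.4,192.3,.03),atz(pt,191.3,233.2,.03))
print("grip",atz(ps,169.1,201,.11),atz(pt,370.9,208.4,.11),tri([ray(ps,169.1,201),ray(pt,370.9,208.4)]))
print("bottle",atz(pt,357.5,118.8,0))
a=cv2.resize(ps["frame"][170:260,110:260],None,fx=5,fy=5,interpolation=3)
b=cv2.resize(pt["frame"][170:250,285:430],None,fx=5,fy=5,interpolation=3)
cv2.imwrite("pics/c1.png",a);cv2.imwrite("pics/c2.png",b)
E
```

```text
s mat 0.72 3080 cent px 186.2 240.0 rect [ 536.5 -192. ] [319.2 165.9] 89.98
s mat 0.7 740 cent px 302.7 279.2 rect [758.3  43.2] [69.3 72.8] 47.51
s tray 0.85 2524 cent px 170.4 227.9 rect [ 484.2 -206.4] [234.1 236.3] 89.14
s ball 0.95 541 cent px 245.9 256.8 rect [697.6 -71.3] [55.1 77.5] 75.91
s ball 0.94 465 cent px 207.7 214.3 rect [ 532.5 -129.1] [56.6 89.2] 79.63
t mat 0.93 5727 cent px 351.0 208.5 rect [ 537.5 -193.5] [321.3 161.8] 89.69
t mat 0.65 2903 cent px 371.8 211.2 rect [ 532.4 -214.2] [ 92.1 244. ] 2.06
t tray 0.75 2726 cent px 374.2 210.9 rect [ 531.4 -209.3] [237.7  87. ] 89.06
t lamp 0.93 8589 cent px 188.5 232.8 rect [490.1 196.9] [252.4 184.9] 85.02
t ball 0.79 522 cent px 303.4 145.9 rect [682.6 -68.3] [57.  57.6] 88.76
t ball 0.64 535 cent px 330.9 213.1 rect [ 527.6 -126.4] [57.7 56.5] 70.61
lampwin [0.50954259 0.19509767 0.03      ] [0.48726288 0.19105478 0.03      ]
grip [ 0.5407394  -0.21449169  0.11      ] [ 0.53506431 -0.2011024   0.11      ] [ 0.53423627 -0.2088444   0.10288064]
bottle [ 0.75223648 -0.203485    0.        ]
```

View pics/c1.png

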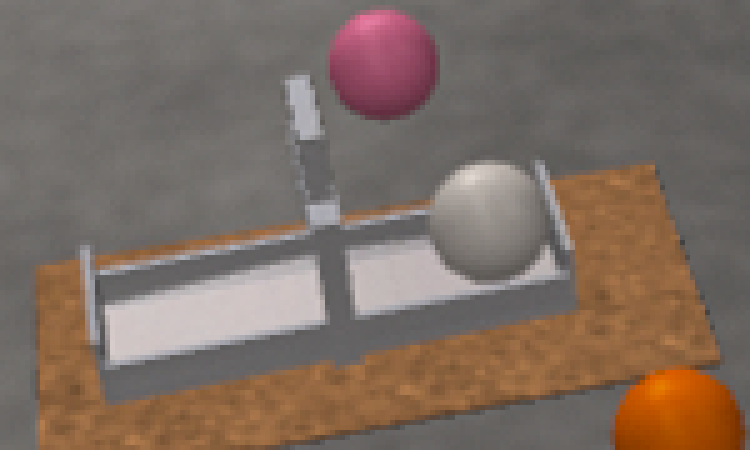

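View pics/c2.png

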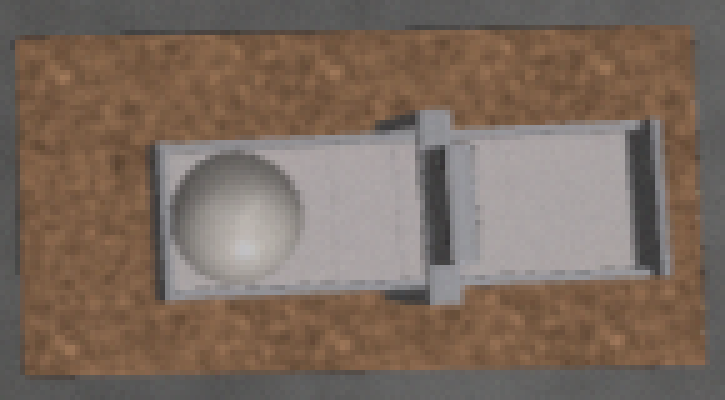

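```bash
python3 - <<'E'
from h import *
pt=ctrl.get_image("top");ps=ctrl.get_image("scene")
# end wall top outer edges mid
L=atz(pt,285+157/5,170+220/5,.044);R=atz(pt,285+664/5,170+198/5,.044);print("ends",L,R,(L+R)/2,np.linalg.norm(L-R),np.arctan2(-(L-R)[0],(L-R)[1]))
# posts tops (z=.092)
a=atz(pt,285+432/5,170+111/5,.092);b=atz(pt,285+446/5,170+303/5,.092);print("posts",a,b,(a+b)/2)
# scene: end walls top mids
sl=atz(ps,110+545/5,170+170/5,.044)
# project hypothesised points
def show(p,c,yaw):
    f=p["frame"].copy()
    Rz=np.array([[np.cos(yaw),-np.sin(yaw)],[np.sin(yaw),np.cos(yaw)]])
    for q in [(36,114,44),(-36,114,44),(36,-114,44),(-36,-114,44),(25,6,130),(25,-6,130),(-25,6,130),(-25,-6,130),(36,114,4),(36,-114,4)]:
        X=np.r_[c+Rz@np.array(q[:2])/1000,q[2]/1000]; u=proj(p,X); yield u
for n,p,(x0,y0,w,h) in(("s",ps,(110,170,150,90)),("t",pt,(285,170,145,80))):
    im=cv2.resize(p["frame"][y0:y0+h,x0:x0+w],None,fx=5,fy=5,interpolation=3)
    for u in show(p,np.array([.536,-.207]),.03): cv2.circle(im,tuple(np.int32((u-[x0,y0]+.5)*5)),4,(0,0,255),1)
    cv2.imwrite(f"pics/d{n}.png",im)
# lamp ring
g=pt["frame"][180:290,120:260];cv2.imwrite("pics/lamp.png",cv2.resize(g,None,fx=5,fy=5,interpolation=3))
C=atz(pt,189,232.5,.03);print("ring",C,proj(pt,[.49,.196,.03]),proj(ps,[.49,.196,.03]))
W,C=cam(ps);print(C)
E
```

```text
ends [ 0.52611997 -0.09389043  0.044     ] [ 0.53226646 -0.32323971  0.044     ] [ 0.52919321 -0.20856507  0.044     ] 0.22943162270049225 0.026793278200576316
posts [ 0.57049413 -0.20780829  0.092     ] [ 0.48772499 -0.21101973  0.092     ] [ 0.52910956 -0.20941401  0.092     ]
ring [0.4889416  0.19629827 0.03      ] [189.12768809 232.03268393] [326.10074506 187.9622571 ]
[ 1.43159211 -0.21440906  0.78915218]
```

View pics/ds.png

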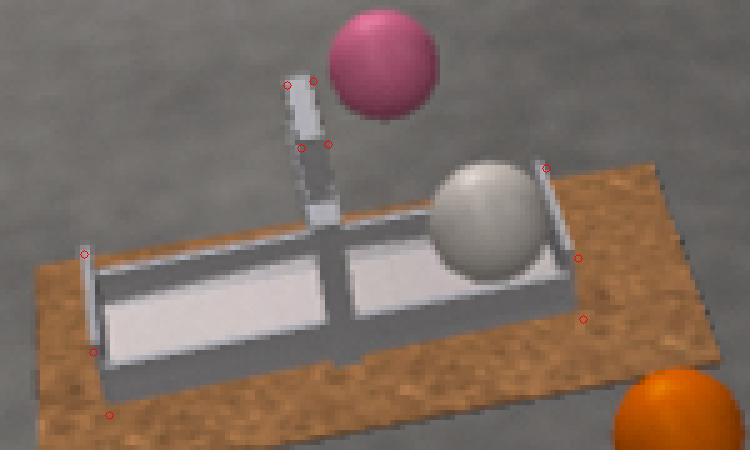

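View pics/dt.png

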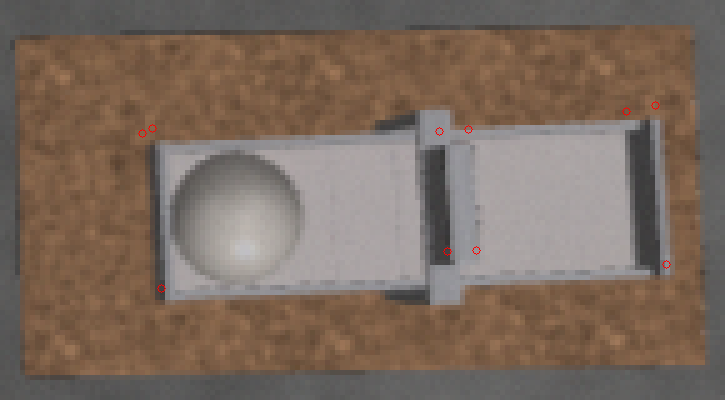

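View pics/lamp.png

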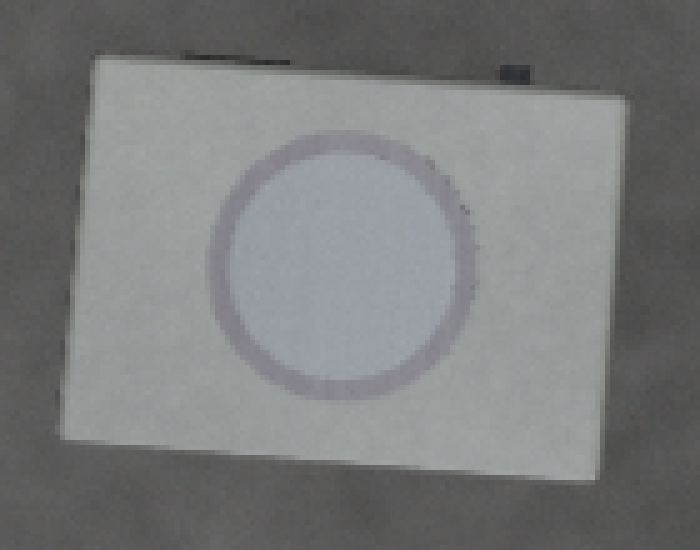

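White ball in the tray is at top px (331,213); the pink one (348,285) and the orange one (303,146) are the look-alikes, lying loose on the bench. The crop confirms it. Moving above the grip.

>>> carry_out --pt "0.75 0.93 0 0 0 -0.43 1" --pt "0.75 0.93 0 0 0 -0.43 1" --pt "0.75 0.93 0 0 0 -0.43 1" --pt "0.75 0.93 0 0 0 -0.43 1" --pt "0.75 0.93 0 0 0 -0.43 1" --pt "0.75 0.93 0 0 0 -0.43 1" --pt "0.75 0.93 0 0 0 -0.43 1" --pt "0.75 0.93 0 0 0 -0.43 1"

```text
t: 2.5
tool_pos: [0.3795, -0.3946, 0.2068]
tool_rot: [3.141, 0.045, 0.0]
contact_force: [0.6, -0.4, -0.6]
opening: 0.0852
```

>>> carry_out --pt "0.75 0.93 0 0 0 0 1" --pt "0.75 0.93 0 0 0 0 1" --pt "0.75 0.93 0 0 0 0 1" --pt "0.75 0.93 0 0 0 0 1" --pt "0.75 0.93 0 0 0 0 1" --pt "0.75 0.93 0 0 0 0 1" --pt "0.75 0.93 0 0 0 0 1" --pt "0.75 0.93 0 0 0 0 1" --pt "0 0 0 0 0 0 1" --pt "0 0 0 0 0 0 1"

```text
t: 3.5
tool_pos: [0.5289, -0.2093, 0.2066]
tool_rot: [3.141, 0.05, -0.001]
contact_force: [0.5, 0.4, -0.7]
opening: 0.0855
```

```bash
python3 - <<'E'
from h import *
o=ctrl.get_obs();p=ctrl.get_image("wrist");cv2.imwrite("pics/w1.png",p["frame"])
R=Ro.from_rotvec(o["tool_rot"]).as_matrix();print(o["t"],o["tool_pos"],R.round(3),o["q"].round(3))
for k in["tray_grip","tray"]:
  for r in ctrl.mark_of(p,k)[:2]:
    u,v=r["position"][0]*512,r["position"][1]*384;print(k,r["p"],u,v,atz(p,u,v,.11,o))
print(proj(p,[.529,-.209,.13],o))
cv2.imwrite("pics/s1.png",ctrl.get_image("scene")["frame"])
E
```

```text
3.5 [ 0.52890505 -0.20929082  0.2065931 ] [[ 0.999  0.032 -0.   ]
 [ 0.032 -0.999 -0.   ]
 [-0.     0.    -1.   ]] [-0.507 -0.081  1.745 -0.     1.477  1.031]
tray_grip 0.68 265.984 177.9072 [ 0.5299608 -0.2114756  0.11     ]
tray 0.85 263.68 150.1056 [ 0.5529452  -0.20883593  0.11      ]
[262.82768986 186.63077299]
```

View pics/w1.png

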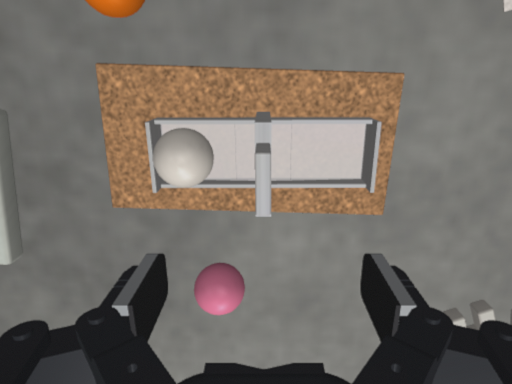

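View pics/s1.png

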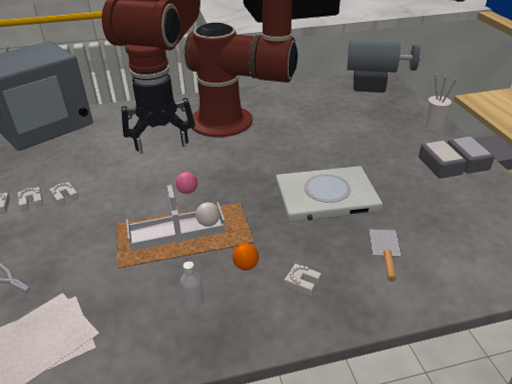

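>>> carry_out --pt "0.02 -0.03 -0.8 0 0 0 1" --pt "0 0 -0.8 0 0 0 1" --pt "0 0 -0.8 0 0 0 1" --pt "0 0 -0.8 0 0 0 1" --pt "0 0 -0.8 0 0 0 1" --pt "0 0 -0.38 0 0 0 1" --pt "0 0 0 0 0 0 1" --pt "0 0 0 0 0 0 1" --grip_force 80

```text
t: 4.5
tool_pos: [0.5296, -0.2109, 0.0979]
tool_rot: [3.141, 0.047, 0.001]
contact_force: [-0.4, -0.1, 0.7]
opening: 0.085
```

```bash
python3 - <<'E'
from h import *
o=ctrl.get_obs();p=ctrl.get_image("scene");print(o["t"],o["tool_pos"],o["contact_force"])
cv2.imwrite("pics/s2.png",cv2.resize(p["frame"][130:260,100:270],None,fx=4,fy=4,interpolation=3))
E
```

```text
4.5 [ 0.52955822 -0.2109128   0.09787859] [-0.42525683 -0.10758229  0.74361653]
```

View pics/s2.png

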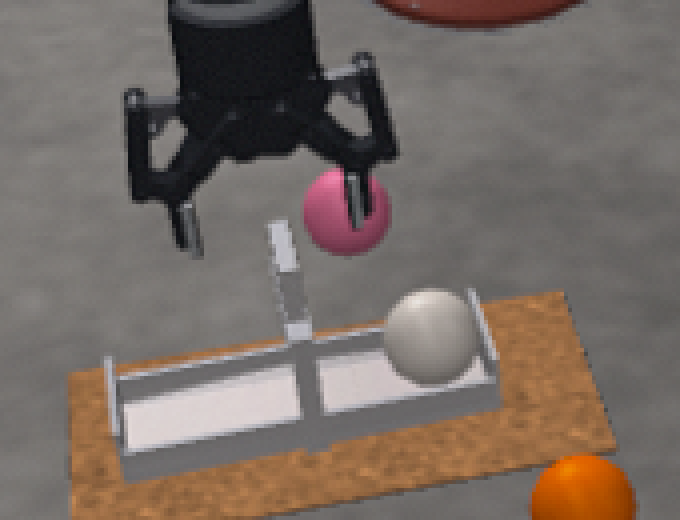

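```bash
python3 - <<'E'
from h import *
p=ctrl.get_image("scene")
f=lambda X:((proj(p,X)-[100,130]+.5)*4).round(0)
print("between tips",f([.5296,-.2109,.111]),f([.5296,-.2109+.0425,.111]),f([.5296,-.2109-.0425,.111]))
for y in(-.207,-.209,-.211):print(y,"plate top",f([.529,y,.13]),f([.554,y,.13]),f([.504,y,.13]))
p=ctrl.get_image("top");cv2.imwrite("pics/t2.png",cv2.resize(p["frame"][130:290,270:440],None,fx=4,fy=4,interpolation=3))
E
```

```text
between tips [282. 272.] [355. 260.] [209. 284.]
-0.207 plate top [285. 245.] [289. 270.] [281. 220.]
-0.209 plate top [281. 245.] [286. 271.] [277. 220.]
-0.211 plate top [278. 246.] [282. 271.] [274. 221.]
```

View pics/t2.png

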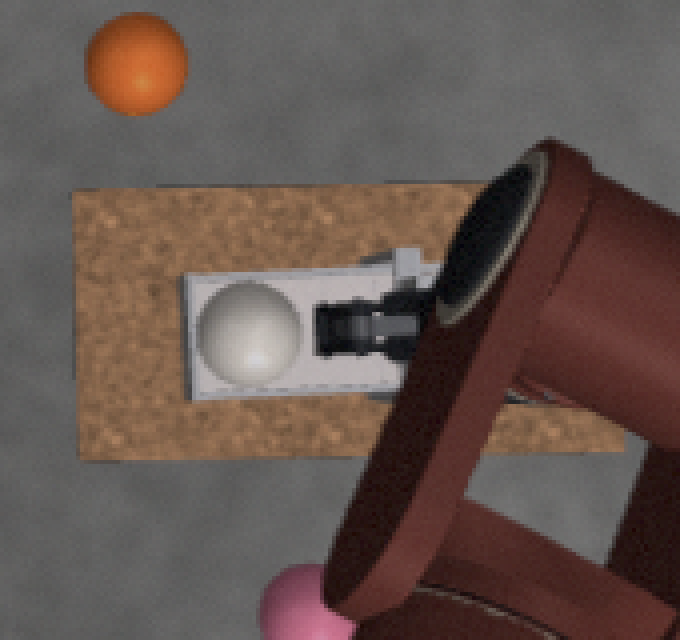

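>>> carry_out --pt "0 0.08 0 0 0 0 1" --pt "0 0 0 0 0 0 0.5" --pt "0 0 0 0 0 0 0.3" --pt "0 0 0 0 0 0 0.2" --pt "0 0 0 0 0 0 0.1" --pt "0 0 0 0 0 0 0" --pt "0 0 0 0 0 0 0" --pt "0 0 0 0 0 0 0" --grip_force 80

```text
t: 5.45
tool_pos: [0.5293, -0.2085, 0.0973]
tool_rot: [3.141, 0.048, -0.0]
contact_force: [-0.7, -0.1, 1.5]
opening: 0.0089
```

```bash
python3 - <<'E'
from h import *
o=ctrl.get_obs();p=ctrl.get_image("scene");print(o["t"],o["tool_pos"],o["contact_force"],o["opening"])
cv2.imwrite("pics/s3.png",cv2.resize(p["frame"][130:260,100:270],None,fx=4,fy=4,interpolation=3))
E
```

```text
5.45 [ 0.52925993 -0.20849167  0.09733287] [-0.74788619 -0.07367291  1.46925754] 0.008929972634964317
```

View pics/s3.png

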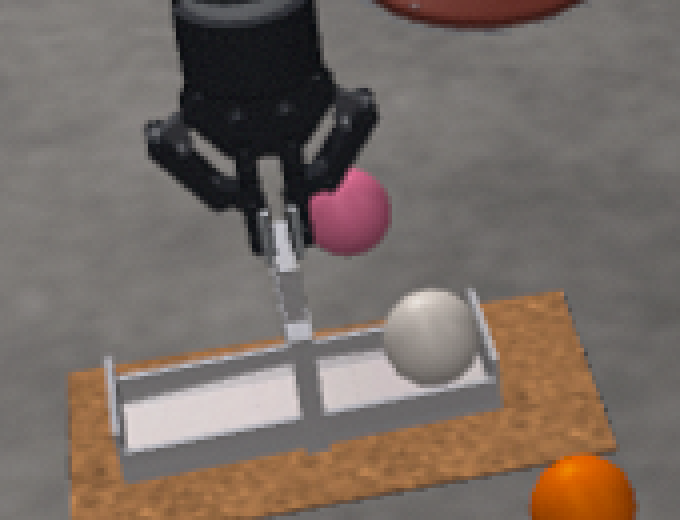

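```bash
cat > st.py <<'E'
from h import *
import json,os,sys
def meas(save=None):
    o=ctrl.get_obs();p=ctrl.get_image("scene")
    R=Ro.from_rotvec(o["tool_rot"]).as_matrix()
    Rt=R@np.diag([1,-1,-1.])   # tray axes (tool x ~ tray x)
    O=o["tool_pos"]+Rt@np.array([0,0,-.0933])
    best=None
    hsv=cv2.cvtColor(p["frame"],cv2.COLOR_BGR2HSV)
    exp=O+Rt@np.array([0,0,.041]); ue=proj(p,exp)
    for r in ctrl.trace(p,"ball"):
        m=r["mask"]; ys,xs=np.nonzero(m)
        if len(xs)<150 or hsv[...,1][m].mean()>70: continue
        if abs(xs.mean()-ue[0])>60 or abs(ys.mean()-ue[1])>40: continue
        (cx,cy),rad=cv2.minEnclosingCircle(np.c_[xs,ys].astype(np.float32))
        C,d=ray(p,xs.mean(),ys.mean()); n=Rt[:,0]; X=C+d*(n@(O-C))/(n@d)
        b=Rt.T@(X-O)
        best=(b,len(xs),(xs.mean(),ys.mean()),rad,r["p"]);break
    rv=Ro.from_matrix(Rt).as_rotvec()
    t=o["t"]
    print("t %.2f tcp %s rot %s F %s"%(t,o["tool_pos"].round(4),rv.round(4),o["contact_force"].round(1)))
    if best is None: print("NO BALL")
    else:
        print("ball tray y,z mm: %.1f %.1f n=%d px %.1f %.1f rad %.1f p %.2f"%(best[0][1]*1e3,best[0][2]*1e3,best[1],*best[2],best[3],best[4]))
        if os.path.exists("last.json"):
            a,b=json.load(open("last.json"))
            if t-a>.01: print("v mm/s %.1f over %.2f"%((best[0][1]*1e3-b)/(t-a),t-a))
        json.dump([t,best[0][1]*1e3],open("last.json","w"))
    if save: 
        cv2.imwrite("pics/"+save,cv2.resize(p["frame"][100:300,100:400],None,fx=2.5,fy=2.5,interpolation=3))
if __name__=="__main__": meas(*sys.argv[1:])
E
python3 st.py
```

```text
t 5.50 tcp [ 0.5293 -0.2085  0.0974] rot [-0.0003  0.0001  0.0309] F [-1.5 -0.4  2.5]
ball tray y,z mm: 80.0 35.5 n=478 px 207.4 214.4 rad 12.5 p 0.58
```

>>> carry_out --pt "0 0 0.1 0 0 0 0" --pt "0 0 0.2 0 0 0 0" --pt "0 0 0.4 0 0 0 0" --pt "0 0 0.6 0 0 0 0" --pt "0 0 0.6 0 0 0 0" --pt "0 0 0.6 0 0 0 0" --pt "0 0 0.4 0 0 0 0" --pt "0 0 0.3 0 0 0 0" --pt "0 0 0.2 0 0 0 0" --pt "0 0 0 0 0 0 0"

```text
t: 6.6
tool_pos: [0.5296, -0.2085, 0.1828]
tool_rot: [3.141, 0.048, 0.002]
contact_force: [0.6, -0.8, -5.9]
opening: 0.0094
```

```bash
python3 st.py l1.png
```

```text
t 6.60 tcp [ 0.5296 -0.2085  0.1828] rot [-0.0006 -0.001   0.0308] F [ 0.6 -0.8 -5.9]
ball tray y,z mm: 80.3 35.5 n=521 px 204.6 186.5 rad 13.0 p 0.88
v mm/s 0.2 over 1.10
```

View pics/l1.png

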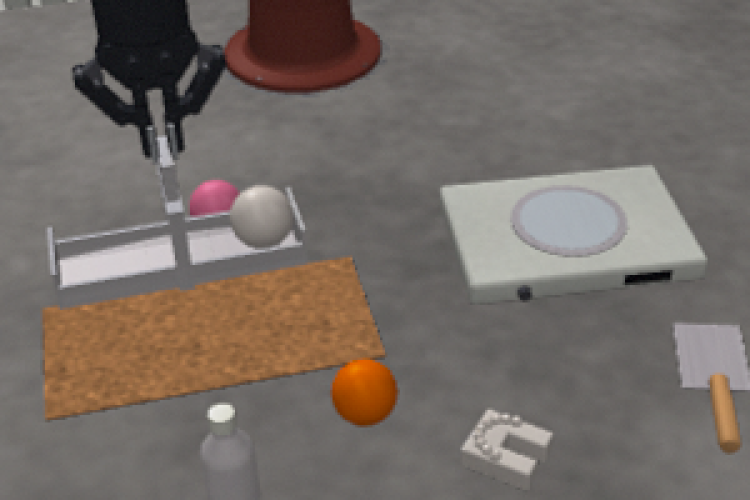

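>>> carry_out --pt "0 -0.03 0 0.1 0 0 0" --pt "0 -0.06 0 0.2 0 0 0" --pt "0 -0.06 0 0.2 0 0 0" --pt "0 -0.06 0 0.2 0.02 0 0" --pt "0 -0.03 0 0.1 0 0 0" --pt "0 0 0 0 0 0 0" --pt "0 0 0 0 0 0 0"

```text
t: 7.4
tool_pos: [0.5293, -0.2145, 0.1821]
tool_rot: [-3.061, -0.047, 0.001]
contact_force: [-0.3, 0.0, -3.6]
opening: 0.0089
```

```bash
python3 st.py
```

```text
t 7.40 tcp [ 0.5293 -0.2145  0.1821] rot [0.0801 0.0008 0.0305] F [-0.3  0.  -3.6]
ball tray y,z mm: 78.8 33.9 n=455 px 203.2 185.2 rad 12.1 p 0.55
v mm/s -1.8 over 0.80
```

>>> carry_out --pt "0 -0.03 0 0.1 0 0 0" --pt "0 -0.03 0 0.1 0 0 0" --pt "0 0 0 0 0 0 0" --pt "0 0 0 0 0 0 0" --pt "0 0 0 0 0 0 0"

```text
t: 8.0
tool_pos: [0.5293, -0.2158, 0.1821]
tool_rot: [-3.041, -0.047, 0.001]
contact_force: [-0.8, -0.1, -4.0]
opening: 0.0091
```

```bash
python3 st.py
```

```text
t 8.00 tcp [ 0.5293 -0.2158  0.1821] rot [0.1    0.0004 0.0308] F [-0.8 -0.1 -4. ]
ball tray y,z mm: 71.9 35.6 n=427 px 200.0 184.8 rad 11.6 p 0.76
v mm/s -11.5 over 0.60
```

>>> carry_out --pt "0 0 0 0 0 0 0" --pt "0 0 0 0 0 0 0"

```text
t: 8.3
tool_pos: [0.5293, -0.2158, 0.1821]
tool_rot: [-3.041, -0.047, 0.001]
contact_force: [-0.3, -0.2, -5.2]
opening: 0.0089
```

```bash
python3 st.py
```

```text
t 8.30 tcp [ 0.5293 -0.2158  0.1821] rot [0.1    0.0004 0.0309] F [-0.3 -0.2 -5.2]
ball tray y,z mm: 62.6 36.8 n=490 px 196.0 185.4 rad 12.6 p 0.75
v mm/s -31.2 over 0.30
```

>>> carry_out --pt "0 0 0 0 0 0 0" --pt "0 0 0 0 0 0 0"

```text
t: 8.6
tool_pos: [0.5293, -0.2158, 0.1821]
tool_rot: [-3.041, -0.047, 0.001]
contact_force: [0.2, 0.6, -4.1]
opening: 0.0092
```

```bash
python3 st.py
```

```text
t 8.60 tcp [ 0.5293 -0.2158  0.1821] rot [0.1001 0.0005 0.0307] F [ 0.2  0.6 -4.1]
NO BALL
```

```bash
python3 st.py m1.png
```

```text
t 8.70 tcp [ 0.5293 -0.2158  0.1821] rot [0.1001 0.0005 0.0307] F [ 0.3 -0.1 -3.9]
ball tray y,z mm: 42.8 37.5 n=466 px 187.6 187.4 rad 12.2 p 0.56
v mm/s -49.4 over 0.40
```

>>> carry_out --pt "0 0 0 0 0 0 0" --pt "0 0.08 0 -0.25 0 0 0" --pt "0 0.09 0 -0.3 0 0 0"

```text
t: 9.1
tool_pos: [0.5292, -0.2117, 0.182]
tool_rot: [-3.098, -0.047, 0.002]
contact_force: [0.2, -0.1, -4.5]
opening: 0.009
```

```bash
python3 st.py m2.png
```

```text
t 9.10 tcp [ 0.5292 -0.2117  0.182 ] rot [0.0432 0.0014 0.0301] F [ 0.2 -0.1 -4.5]
ball tray y,z mm: 19.6 39.9 n=336 px 178.2 189.5 rad 12.7 p 0.87
v mm/s -58.0 over 0.40
```

>>> carry_out --pt "0 0 0 0 0 0 0" --pt "0 0 0 0 0 0 0"

```text
t: 9.4
tool_pos: [0.5293, -0.2114, 0.1821]
tool_rot: [-3.096, -0.048, 0.002]
contact_force: [0.1, -1.2, -4.4]
opening: 0.0092
```

```bash
python3 st.py m3.png; sleep 0; 
```

```text
t 9.40 tcp [ 0.5293 -0.2114  0.1821] rot [0.045  0.0013 0.031 ] F [ 0.1 -1.2 -4.4]
ball tray y,z mm: -1.0 41.5 n=332 px 169.4 190.8 rad 13.0 p 0.65
v mm/s -68.7 over 0.30
```

View pics/m3.png

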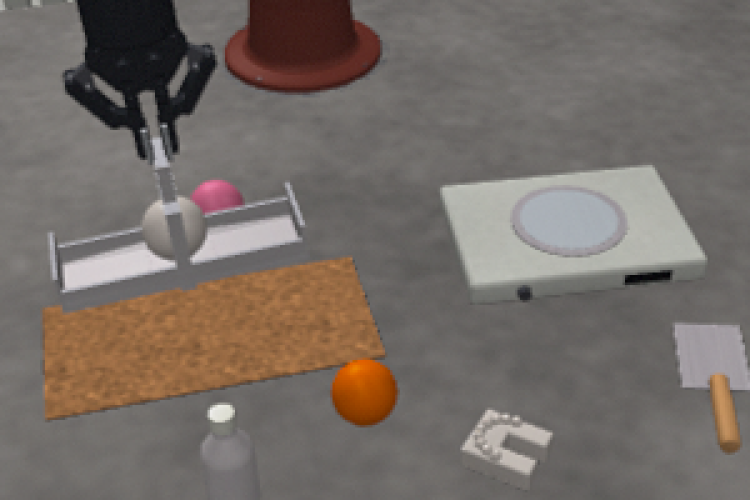

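>>> carry_out --pt "0 0.3 0 -1.0 0 0 0" --pt "0 0.12 0 -0.4 0 0 0"

```text
t: 9.7
tool_pos: [0.5293, -0.2004, 0.1821]
tool_rot: [3.045, 0.046, -0.005]
contact_force: [-0.3, -0.3, -4.2]
opening: 0.0093
```

```bash
python3 st.py m4.png; sleep 0; 
```

```text
t 9.70 tcp [ 0.5293 -0.2004  0.1821] rot [-0.096   0.0032  0.0305] F [-0.3 -0.3 -4.2]
ball tray y,z mm: -30.9 38.2 n=533 px 157.9 192.9 rad 13.2 p 0.86
v mm/s -99.8 over 0.30
```

View pics/m4.png

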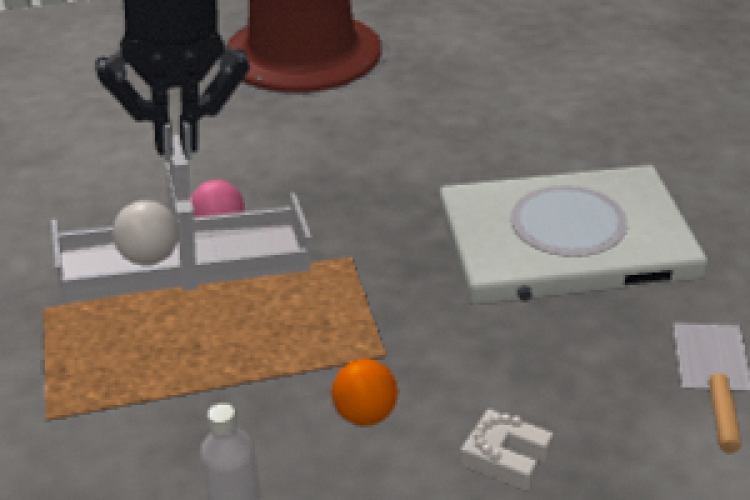

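>>> carry_out --pt "0 0 0 0 0 0 0"

```text
t: 9.9
tool_pos: [0.5293, -0.201, 0.1821]
tool_rot: [3.047, 0.047, -0.005]
contact_force: [1.2, 0.5, -4.3]
opening: 0.009
```

```bash
python3 st.py
```

```text
t 9.90 tcp [ 0.5293 -0.201   0.1821] rot [-0.0941  0.0034  0.0308] F [ 1.2  0.5 -4.3]
ball tray y,z mm: -38.6 37.1 n=510 px 154.3 193.7 rad 13.1 p 0.86
v mm/s -38.4 over 0.20
```

>>> carry_out --pt "0 0 0 0 0 0 0"

```text
t: 10.1
tool_pos: [0.5292, -0.2018, 0.1821]
tool_rot: [3.047, 0.045, -0.006]
contact_force: [-0.3, 0.1, -4.5]
opening: 0.0092
```

```bash
sed -i 's/b=Rt.T@(X-O)/b=Rt.T@(X-O)\n        C,d=ray(p,cx,cy); X2=C+d*(n@(O-C))\/(n@d); print("circ y %.1f"%(1e3*(Rt.T@(X2-O))[1]))/' st.py; python3 st.py
```

```text
circ y -38.3
t 10.10 tcp [ 0.5292 -0.2018  0.1821] rot [-0.0945  0.0036  0.0295] F [-0.3  0.1 -4.5]
ball tray y,z mm: -37.8 35.6 n=518 px 154.3 194.2 rad 13.2 p 0.89
v mm/s 3.9 over 0.20
```

>>> carry_out --pt "0 0 0 0 0 0 0" --pt "0 0 0 0 0 0 0"

```text
t: 10.4
tool_pos: [0.5293, -0.2013, 0.182]
tool_rot: [3.046, 0.046, -0.005]
contact_force: [0.7, -1.0, -5.1]
opening: 0.0093
```

```bash
python3 st.py
```

```text
circ y -36.7
t 10.40 tcp [ 0.5293 -0.2013  0.182 ] rot [-0.0948  0.0036  0.0303] F [ 0.7 -1.  -5.1]
ball tray y,z mm: -34.9 34.8 n=580 px 155.8 194.3 rad 14.1 p 0.93
v mm/s 9.6 over 0.30
```

>>> carry_out --pt "0 0 0 0 0 0 0" --pt "0 0 0 0 0 0 0"

```text
t: 10.7
tool_pos: [0.5293, -0.2011, 0.1821]
tool_rot: [3.046, 0.047, -0.005]
contact_force: [0.3, -0.1, -4.6]
opening: 0.0089
```

```bash
python3 st.py
```

```text
circ y -26.5
t 10.70 tcp [ 0.5293 -0.2011  0.1821] rot [-0.095   0.0034  0.0306] F [ 0.3 -0.1 -4.6]
ball tray y,z mm: -27.2 35.2 n=494 px 159.3 193.8 rad 13.0 p 0.55
v mm/s 25.6 over 0.30
```

>>> carry_out --pt "0 -0.15 0 0.5 0 0 0" --pt "0 -0.07 0 0.25 0 0 0"

```text
t: 11.0
tool_pos: [0.5294, -0.207, 0.1823]
tool_rot: [3.122, 0.048, -0.003]
contact_force: [0.3, 0.3, -5.3]
opening: 0.009
```

```bash
python3 st.py
```

```text
circ y -8.6
t 11.00 tcp [ 0.5294 -0.207   0.1823] rot [-0.0194  0.002   0.0305] F [ 0.3  0.3 -5.3]
ball tray y,z mm: -13.6 34.4 n=382 px 164.7 194.0 rad 13.4 p 0.66
v mm/s 45.6 over 0.30
```

```bash
python3 st.py n1.png
```

```text
circ y -9.6
t 11.10 tcp [ 0.5293 -0.2076  0.1822] rot [-0.0205  0.0023  0.0292] F [-0.  -1.  -4.7]
ball tray y,z mm: -16.1 37.1 n=325 px 163.2 193.3 rad 12.9 p 0.79
v mm/s -25.8 over 0.10
```

View pics/n1.png

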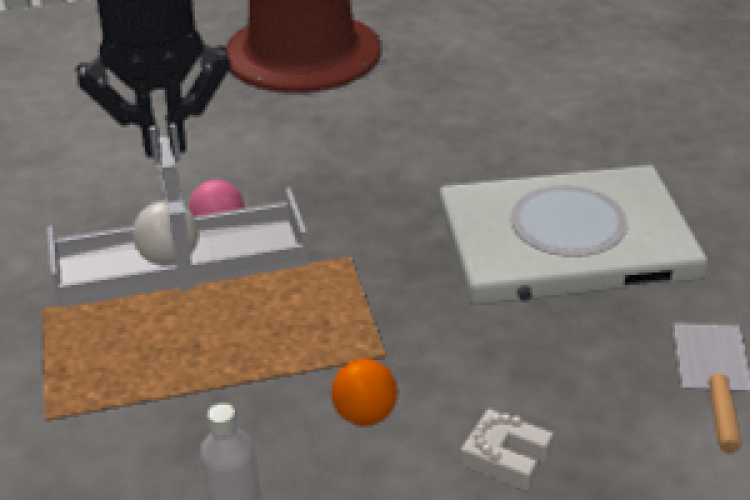

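>>> carry_out --pt "0 0.04 0 -0.13 0 0 0" --pt "0 0.04 0 -0.12 0 0 0" --pt "0 0 0 0 0 0 0"

```text
t: 11.5
tool_pos: [0.5293, -0.2037, 0.182]
tool_rot: [3.096, 0.049, -0.004]
contact_force: [-0.7, -0.6, -4.2]
opening: 0.0093
```

```bash
cat >> st.py <<'E'
E
python3 - <<'E'
s=open('st.py').read()
# robust circle fit with known radius on outer mask boundary
s=s.replace('print("circ y %.1f"','print("circ y %.1f L %d R %d"').replace('[1]))','[1],xs.min(),xs.max()))',1)
open('st.py','w').write(s)
E
python3 st.py n2.png
```

```text
circ y -19.3 L 151 R 170
t 11.50 tcp [ 0.5293 -0.2037  0.182 ] rot [-0.0452  0.0028  0.0318] F [-0.7 -0.6 -4.2]
ball tray y,z mm: -23.6 34.6 n=452 px 161.1 194.4 rad 13.7 p 0.66
v mm/s -18.7 over 0.40
```

View pics/n2.png

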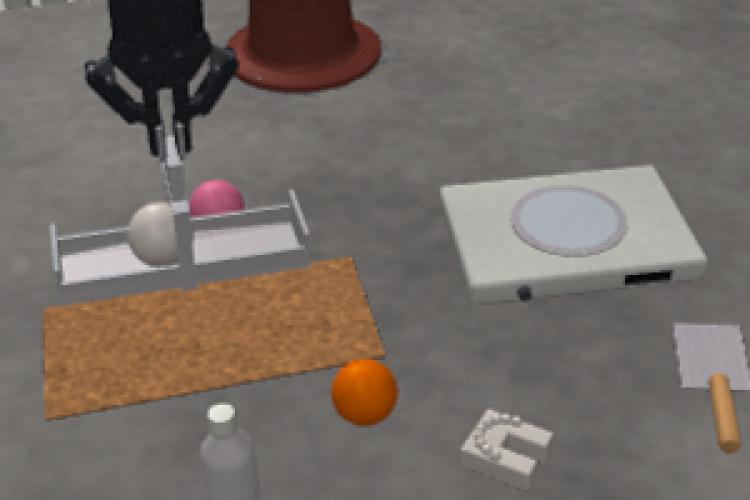

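```bash
python3 - <<'E'
s=open('st.py').read()
s=s.replace('        b=Rt.T@(X-O)\n','''        b=Rt.T@(X-O)
        def yy(u):
            C,d=ray(p,u,ys.mean()); Q=C+d*(n@(O-C))/(n@d); return 1e3*(Rt.T@(Q-O))[1]
        rp=p["fx"]*.030/(np.array(p["R"])@X+p["t"])[2]
        print("fromL %.1f fromR %.1f (rp %.1f)"%(yy(xs.min()-.5+rp),yy(xs.max()+.5-rp),rp))
''')
open('st.py','w').write(s)
E
python3 st.py n2.png
```

```text
fromL -19.9 fromR -28.9 (rp 13.0)
circ y -17.5 L 150 R 171
t 11.60 tcp [ 0.5294 -0.2041  0.1821] rot [-0.0451  0.0026  0.0314] F [-0.8  0.9 -5.3]
ball tray y,z mm: -22.6 35.4 n=467 px 161.3 194.0 rad 13.6 p 0.83
v mm/s 10.2 over 0.10
```

>>> carry_out --pt "0 0.06 0 -0.2 0 0 0" --pt "0 0.06 0 -0.2 0 0 0" --pt "0 0 0 0 0 0 0"

```text
t: 12.0
tool_pos: [0.5293, -0.2008, 0.182]
tool_rot: [3.056, 0.048, -0.005]
contact_force: [0.4, 0.2, -4.5]
opening: 0.009
```

```bash
python3 st.py
```

```text
fromL -14.0 fromR -29.9 (rp 13.0)
circ y -14.8 L 153 R 171
t 12.00 tcp [ 0.5293 -0.2008  0.182 ] rot [-0.0852  0.0033  0.0316] F [ 0.4  0.2 -4.5]
ball tray y,z mm: -20.8 35.4 n=400 px 162.5 193.5 rad 13.0 p 0.74
v mm/s 4.5 over 0.40
```

>>> carry_out --pt "0 -0.12 0 0.4 0 0 0" --pt "0 0 0 0 0 0 0"

```text
t: 12.3
tool_pos: [0.5293, -0.2055, 0.1823]
tool_rot: [3.096, 0.046, -0.004]
contact_force: [-1.1, -0.6, -3.9]
opening: 0.009
```

```bash
python3 st.py n3.png
```

```text
fromL -4.6 fromR -4.5 (rp 13.0)
circ y -4.0 L 156 R 181
t 12.30 tcp [ 0.5293 -0.2055  0.1823] rot [-0.0456  0.0025  0.0295] F [-1.1 -0.6 -3.9]
ball tray y,z mm: -7.5 36.9 n=360 px 167.2 192.6 rad 13.1 p 0.59
v mm/s 44.5 over 0.30
```

View pics/n3.png

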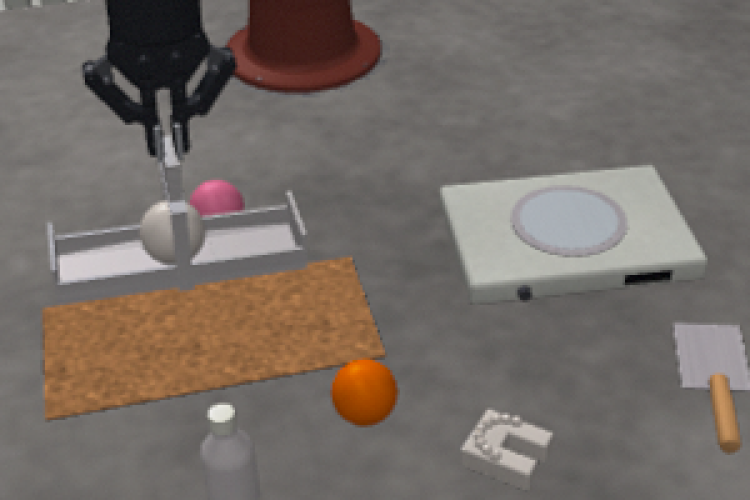

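>>> carry_out --pt "0 -0.09 0 0.3 0 0 0"

```text
t: 12.5
tool_pos: [0.5293, -0.2059, 0.182]
tool_rot: [3.128, 0.05, -0.004]
contact_force: [-0.4, 0.2, -4.4]
opening: 0.0089
```

```bash
python3 st.py n4.png
```

```text
fromL -3.9 fromR -3.8 (rp 13.0)
circ y -3.4 L 157 R 182
t 12.50 tcp [ 0.5293 -0.2059  0.182 ] rot [-0.0136  0.0023  0.0321] F [-0.4  0.2 -4.4]
ball tray y,z mm: -6.8 36.2 n=361 px 168.2 192.9 rad 13.1 p 0.85
v mm/s 3.1 over 0.20
```

View pics/n4.png

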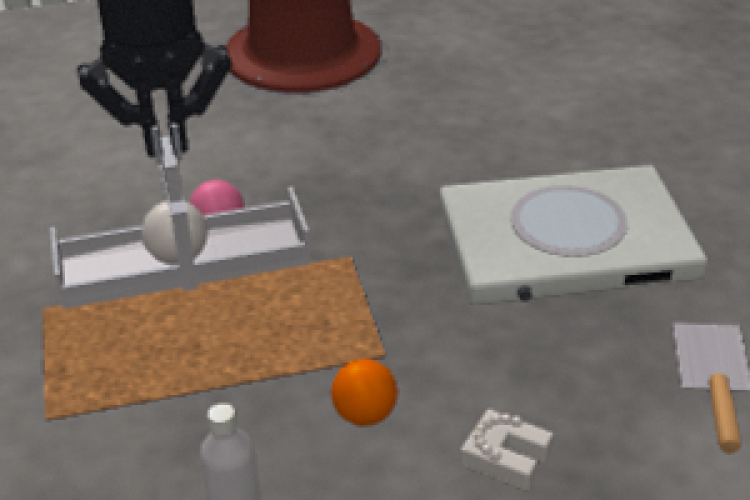

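>>> carry_out --pt "0 0.05 0 -0.16 0 0 0" --pt "0 0.05 0 -0.16 0 0 0"

```text
t: 12.8
tool_pos: [0.5292, -0.2043, 0.182]
tool_rot: [3.093, 0.047, -0.004]
contact_force: [0.2, -0.2, -5.5]
opening: 0.0093
```

```bash
python3 st.py n5.png
```

```text
t 12.80 tcp [ 0.5292 -0.2043  0.182 ] rot [-0.0481  0.0028  0.0303] F [ 0.2 -0.2 -5.5]
NO BALL
```

>>> carry_out --pt "0 0 0 0 0 0 0"

```text
t: 13.0
tool_pos: [0.5293, -0.2038, 0.1821]
tool_rot: [3.094, 0.049, -0.004]
contact_force: [0.5, -0.4, -4.8]
opening: 0.0093
```

```bash
python3 st.py n6.png
```

```text
fromL -13.4 fromR -31.3 (rp 13.0)
circ y -15.6 L 153 R 170
t 13.00 tcp [ 0.5293 -0.2038  0.1821] rot [-0.047   0.0027  0.0314] F [ 0.5 -0.4 -4.8]
ball tray y,z mm: -21.4 34.4 n=356 px 161.9 194.3 rad 12.3 p 0.77
v mm/s -29.1 over 0.50
```

View pics/n6.png

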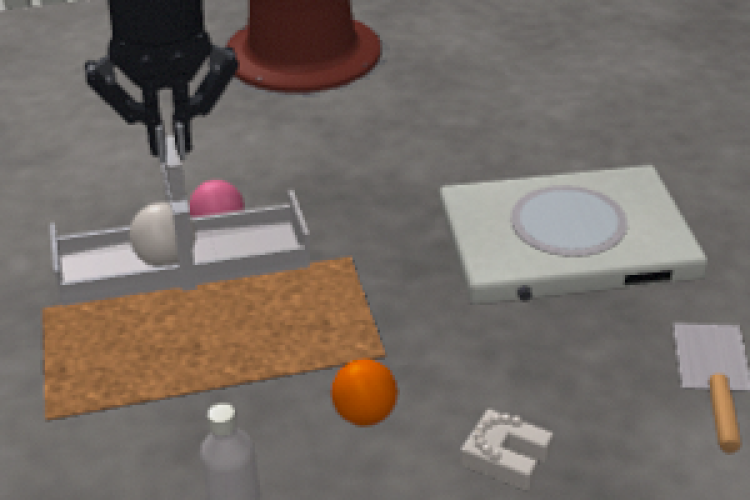

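>>> carry_out --pt "0 0 0 0 0 0 0" --pt "0 0 0 0 0 0 0" --pt "0 0 0 0 0 0 0" --pt "0 0 0 0 0 0 0"

```text
t: 13.5
tool_pos: [0.5293, -0.2044, 0.1821]
tool_rot: [3.094, 0.047, -0.004]
contact_force: [-0.1, -0.8, -4.6]
opening: 0.0095
```

```bash
python3 st.py n7.png
```

```text
fromL -15.0 fromR -30.7 (rp 13.0)
circ y -17.9 L 152 R 170
t 13.50 tcp [ 0.5293 -0.2044  0.1821] rot [-0.0469  0.0027  0.0305] F [-0.1 -0.8 -4.6]
ball tray y,z mm: -21.9 35.4 n=383 px 161.4 194.0 rad 12.8 p 0.61
v mm/s -1.1 over 0.50
```

>>> carry_out --pt "0 0.02 0 0 0 0 0" --pt "0 0.05 0 0 0 0 0" --pt "-0.01 0.07 0 0 0 0 0" --pt "-0.01 0.1 0 0 0 0 0" --pt "-0.01 0.12 0 0 0 0 0" --pt "-0.01 0.14 0 0 0 0 0" --pt "-0.02 0.17 0 0 0 0 0" --pt "-0.02 0.19 0 0 0 0 0" --pt "-0.02 0.22 0 0 0 0 0" --pt "-0.02 0.24 0 0 0 0 0"

```text
t: 14.6
tool_pos: [0.5263, -0.1708, 0.1821]
tool_rot: [3.094, 0.047, -0.004]
contact_force: [0.3, 0.6, -5.0]
opening: 0.0088
```

>>> carry_out --pt "-0.025 0.24 0 0 0 0 0" --pt "-0.025 0.24 0 0 0 0 0"

```text
t: 14.8
tool_pos: [0.525, -0.1588, 0.1821]
tool_rot: [3.094, 0.048, -0.004]
contact_force: [-1.0, -0.1, -4.6]
opening: 0.0093
```

```bash
sed -i 's/)>60 or/)>70 or/' st.py; python3 st.py o1.png
```

```text
fromL -16.6 fromR -29.8 (rp 12.9)
circ y -16.9 L 171 R 190
t 14.80 tcp [ 0.525  -0.1588  0.1821] rot [-0.0469  0.0027  0.0308] F [-1.  -0.1 -4.6]
ball tray y,z mm: -21.5 34.5 n=399 px 181.2 190.1 rad 12.8 p 0.68
v mm/s 0.3 over 1.30
```

>>> carry_out --pt "-0.027 0.24 0 0 0 0 0" --pt "-0.027 0.24 0 0 0 0 0" --pt "-0.027 0.24 0 0 0 0 0" --pt "-0.027 0.24 0 0 0 0 0" --pt "-0.027 0.24 0 0 0 0 0" --pt "-0.027 0.24 0 0 0 0 0" --pt "-0.027 0.24 0 0 0 0 0" --pt "-0.027 0.24 0 0 0 0 0" --pt "-0.027 0.24 0 0 0 0 0" --pt "-0.027 0.24 0 0 0 0 0" --pt "-0.027 0.24 0 0 0 0 0" --pt "-0.027 0.24 0 0 0 0 0"

```text
t: 16.1
tool_pos: [0.5169, -0.0868, 0.1821]
tool_rot: [3.094, 0.047, -0.004]
contact_force: [0.1, -0.2, -4.7]
opening: 0.0091
```

```bash
python3 st.py o2.png
```

```text
fromL -14.3 fromR -29.3 (rp 12.6)
circ y -14.6 L 202 R 220
t 16.10 tcp [ 0.5169 -0.0868  0.1821] rot [-0.047   0.0027  0.0306] F [ 0.1 -0.2 -4.7]
ball tray y,z mm: -19.2 35.7 n=386 px 212.1 182.7 rad 12.5 p 0.96
v mm/s 1.8 over 1.30
```

>>> carry_out --pt "-0.027 0.24 0 0 0 0 0" --pt "-0.027 0.24 0 0 0 0 0" --pt "-0.027 0.24 0 0 0 0 0" --pt "-0.027 0.24 0 0 0 0 0" --pt "-0.027 0.24 0 0 0 0 0" --pt "-0.027 0.24 0 0 0 0 0" --pt "-0.027 0.24 0 0 0 0 0" --pt "-0.027 0.24 0 0 0 0 0" --pt "-0.027 0.24 0 0 0 0 0" --pt "-0.027 0.24 0 0 0 0 0" --pt "-0.027 0.24 0 0 0 0 0" --pt "-0.027 0.24 0 0 0 0 0"

```text
t: 17.4
tool_pos: [0.5088, -0.0148, 0.1821]
tool_rot: [3.094, 0.047, -0.004]
contact_force: [-0.5, -0.4, -5.0]
opening: 0.0093
```

>>> carry_out --pt "-0.027 0.24 0 0 0 0 0" --pt "-0.027 0.24 0 0 0 0 0" --pt "-0.027 0.24 0 0 0 0 0" --pt "-0.027 0.24 0 0 0 0 0" --pt "-0.027 0.24 0 0 0 0 0" --pt "-0.027 0.24 0 0 0 0 0" --pt "-0.027 0.24 0 0 0 0 0" --pt "-0.027 0.24 0 0 0 0 0" --pt "-0.027 0.24 0 0 0 0 0" --pt "-0.027 0.24 0 0 0 0 0" --pt "-0.027 0.24 0 0 0 0 0" --pt "-0.027 0.24 0 0 0 0 0"

```text
t: 18.6
tool_pos: [0.5007, 0.0571, 0.1821]
tool_rot: [3.094, 0.047, -0.004]
contact_force: [0.7, 0.3, -4.6]
opening: 0.0091
```

```bash
python3 st.py o3.png
```

```text
fromL -11.9 fromR -23.3 (rp 12.2)
circ y -13.0 L 260 R 279
t 18.60 tcp [0.5007 0.0571 0.1821] rot [-0.047   0.0027  0.0306] F [ 0.7  0.3 -4.6]
ball tray y,z mm: -16.1 36.4 n=400 px 270.1 169.4 rad 12.0 p 0.81
v mm/s 1.3 over 2.50
```

>>> carry_out --pt "-0.022 0.24 0 0 0 0 0" --pt "-0.022 0.24 0 0 0 0 0" --pt "-0.022 0.24 0 0 0 0 0" --pt "-0.022 0.24 0 0 0 0 0" --pt "-0.022 0.24 0 0 0 0 0" --pt "-0.022 0.24 0 0 0 0 0" --pt "-0.022 0.24 0 0 0 0 0" --pt "-0.022 0.24 0 0 0 0 0" --pt "-0.022 0.24 0 0 0 0 0" --pt "-0.022 0.24 0 0 0 0 0" --pt "-0.022 0.24 0 0 0 0 0" --pt "-0.022 0.24 0 0 0 0 0"

```text
t: 19.9
tool_pos: [0.4941, 0.1291, 0.1821]
tool_rot: [3.094, 0.047, -0.004]
contact_force: [-0.3, 1.1, -5.2]
opening: 0.009
```

>>> carry_out --pt "-0.022 0.24 0 0 0 0 0" --pt "-0.022 0.24 0 0 0 0 0" --pt "-0.022 0.24 0 0 0 0 0" --pt "-0.022 0.24 0 0 0 0 0" --pt "-0.022 0.24 0 0 0 0 0" --pt "-0.022 0.24 0 0 0 0 0" --pt "-0.022 0.22 0 0 0 0 0" --pt "-0.022 0.2 0 0 0 0 0" --pt "-0.02 0.18 0 0 0 0 0" --pt "-0.02 0.16 0 0 0 0 0" --pt "-0.01 0.14 0 0 0 0 0" --pt "-0.01 0.12 0 0 0 0 0"

```text
t: 21.1
tool_pos: [0.4882, 0.1904, 0.1821]
tool_rot: [3.094, 0.047, -0.004]
contact_force: [0.4, 0.0, -4.0]
opening: 0.0091
```

>>> carry_out --pt "-0.01 0.1 0 0 0 0 0" --pt "-0.01 0.08 0 0 0 0 0" --pt "0 0.06 0 0 0 0 0" --pt "0 0.04 0 0 0 0 0" --pt "0 0.02 0 0 0 0 0" --pt "0 0 0 0 0 0 0"

```text
t: 21.7
tool_pos: [0.4878, 0.1976, 0.1821]
tool_rot: [3.094, 0.047, -0.004]
contact_force: [0.3, -0.2, -5.4]
opening: 0.0094
```

```bash
python3 st.py o4.png
```

```text
fromL -10.2 fromR -17.5 (rp 11.8)
circ y -9.7 L 313 R 333
t 21.70 tcp [0.4878 0.1976 0.1821] rot [-0.047   0.0027  0.0306] F [ 0.3 -0.2 -5.4]
ball tray y,z mm: -11.7 35.8 n=369 px 323.8 158.3 rad 11.6 p 0.87
v mm/s 1.4 over 3.10
```

View pics/o4.png

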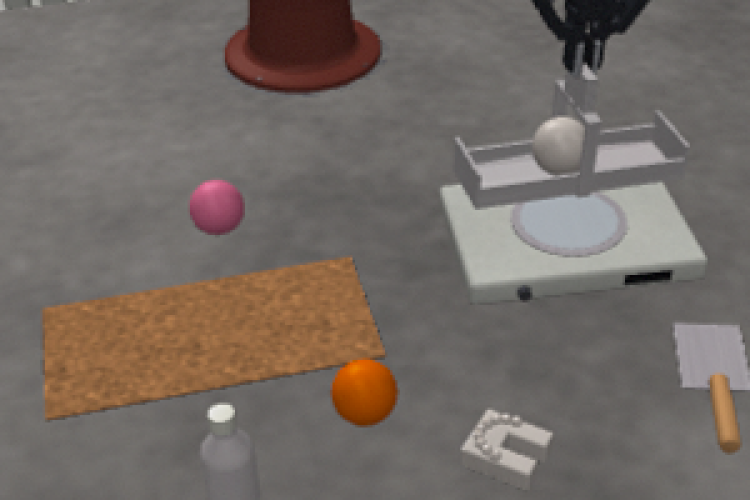

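>>> carry_out --pt "0 0 0 0 0 0 0" --pt "0 0 0 0 0 0 0" --pt "0 0 0 0 0 0 0" --pt "0 0 0 0 0 0 0" --pt "0 0 0 0 0 0 0" --pt "0 0 0 0 0 0 0" --pt "0 0 0 0 0 0 0" --pt "0 0 0 0 0 0 0" --pt "0 0 0 0 0 0 0" --pt "0 0 0 0 0 0 0" --pt "0 0 0 0 0 0 0" --pt "0 0 0 0 0 0 0"

```text
t: 23.0
tool_pos: [0.4878, 0.1976, 0.1821]
tool_rot: [3.094, 0.047, -0.004]
contact_force: [0.1, -1.0, -4.1]
opening: 0.0089
```

```bash
python3 st.py o5.png
```

```text
fromL -7.4 fromR -20.3 (rp 11.8)
circ y -11.6 L 314 R 332
t 23.00 tcp [0.4878 0.1976 0.1821] rot [-0.047   0.0027  0.0306] F [ 0.1 -1.  -4.1]
ball tray y,z mm: -13.6 36.5 n=364 px 323.1 158.1 rad 11.7 p 0.86
v mm/s -1.4 over 1.30
```

>>> carry_out --pt "0 0 0 0 0 0 0" --pt "0 0 0 0 0 0 0" --pt "0 0 0 0 0 0 0" --pt "0 0 0 0 0 0 0" --pt "0 0 0 0 0 0 0" --pt "0 0 0 0 0 0 0" --pt "0 0 0 0 0 0 0" --pt "0 0 0 0 0 0 0" --pt "0 0 0 0 0 0 0" --pt "0 0 0 0 0 0 0" --pt "0 0 0 0 0 0 0" --pt "0 0 0 0 0 0 0"

```text
t: 24.3
tool_pos: [0.4878, 0.1977, 0.1821]
tool_rot: [3.094, 0.047, -0.004]
contact_force: [0.6, -0.7, -5.2]
opening: 0.0092
```

>>> carry_out --pt "0 0 0 0 0 0 0" --pt "0 0 0 0 0 0 0" --pt "0 0 0 0 0 0 0" --pt "0 0 0 0 0 0 0" --pt "0 0 0 0 0 0 0" --pt "0 0 0 0 0 0 0" --pt "0 0 0 0 0 0 0" --pt "0 0 0 0 0 0 0" --pt "0 0 0 0 0 0 0" --pt "0 0 0 0 0 0 0" --pt "0 0 0 0 0 0 0" --pt "0 0 0 0 0 0 0"

```text
t: 25.5
tool_pos: [0.4877, 0.1976, 0.1821]
tool_rot: [3.094, 0.047, -0.004]
contact_force: [-1.2, 0.5, -6.0]
opening: 0.0092
```

>>> carry_out --pt "0 0 0 0 0 0 0" --pt "0 0 0 0 0 0 0" --pt "0 0 0 0 0 0 0" --pt "0 0 0 0 0 0 0" --pt "0 0 0 0 0 0 0" --pt "0 0 0 0 0 0 0" --pt "0 0 0 0 0 0 0" --pt "0 0 0 0 0 0 0" --pt "0 0 0 0 0 0 0" --pt "0 0 0 0 0 0 0" --pt "0 0 0 0 0 0 0" --pt "0 0 0 0 0 0 0"

```text
t: 26.7
tool_pos: [0.4877, 0.1977, 0.1821]
tool_rot: [3.094, 0.047, -0.004]
contact_force: [0.9, -0.4, -5.3]
opening: 0.0092
```

>>> carry_out --pt "0 0 0 0 0 0 0" --pt "0 0 0 0 0 0 0" --pt "0 0 0 0 0 0 0" --pt "0 0 0 0 0 0 0" --pt "0 0 0 0 0 0 0" --pt "0 0 0 0 0 0 0" --pt "0 0 0 0 0 0 0" --pt "0 0 0 0 0 0 0" --pt "0 0 0 0 0 0 0" --pt "0 0 0 0 0 0 0" --pt "0 0 0 0 0 0 0" --pt "0 0 0 0 0 0 0"

```text
t: 27.9
tool_pos: [0.4877, 0.1976, 0.1821]
tool_rot: [3.094, 0.047, -0.004]
contact_force: [0.4, -0.8, -5.3]
opening: 0.0092
```

```bash
python3 st.py o6.png
```

```text
fromL -7.5 fromR -17.6 (rp 11.8)
circ y -11.1 L 314 R 333
t 27.90 tcp [0.4877 0.1976 0.1821] rot [-0.047   0.0027  0.0306] F [ 0.4 -0.8 -5.3]
ball tray y,z mm: -12.1 36.9 n=399 px 323.7 157.9 rad 12.1 p 0.63
v mm/s 0.3 over 4.90
```

View pics/o6.png

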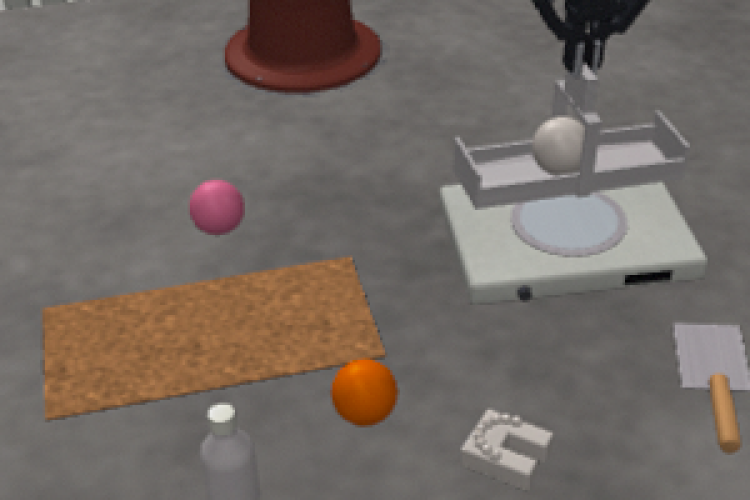

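>>> carry_out --pt "0 -0.02 0 0 0 0 0" --pt "0 -0.05 0 0 0 0 0" --pt "0.01 -0.07 0 0 0 0 0" --pt "0.01 -0.1 0 0 0 0 0" --pt "0.01 -0.12 0 0 0 0 0" --pt "0.01 -0.14 0 0 0 0 0" --pt "0.02 -0.17 0 0 0 0 0" --pt "0.02 -0.19 0 0 0 0 0" --pt "0.02 -0.22 0 0 0 0 0" --pt "0.03 -0.24 0 0 0 0 0" --pt "0.03 -0.24 0 0 0 0 0" --pt "0.03 -0.24 0 0 0 0 0"

```text
t: 29.2
tool_pos: [0.4926, 0.1521, 0.1821]
tool_rot: [3.094, 0.047, -0.004]
contact_force: [-0.8, -0.3, -5.4]
opening: 0.0091
```

>>> carry_out --pt "0.03 -0.24 0 0 0 0 0" --pt "0.03 -0.24 0 0 0 0 0" --pt "0.03 -0.24 0 0 0 0 0" --pt "0.03 -0.24 0 0 0 0 0" --pt "0.03 -0.24 0 0 0 0 0" --pt "0.03 -0.24 0 0 0 0 0" --pt "0.03 -0.24 0 0 0 0 0" --pt "0.03 -0.24 0 0 0 0 0" --pt "0.03 -0.24 0 0 0 0 0" --pt "0.03 -0.24 0 0 0 0 0" --pt "0.03 -0.24 0 0 0 0 0" --pt "0.03 -0.24 0 0 0 0 0"

```text
t: 30.4
tool_pos: [0.5016, 0.0801, 0.1821]
tool_rot: [3.094, 0.047, -0.004]
contact_force: [-0.2, -0.1, -5.1]
opening: 0.0093
```

```bash
python3 st.py q1.png
```

```text
fromL -9.6 fromR -20.9 (rp 12.2)
circ y -10.0 L 270 R 289
t 30.40 tcp [0.5016 0.0801 0.1821] rot [-0.0469  0.0027  0.0306] F [-0.2 -0.1 -5.1]
ball tray y,z mm: -14.6 36.3 n=372 px 279.8 168.2 rad 12.0 p 0.92
v mm/s -1.0 over 2.50
```

>>> carry_out --pt "0.03 -0.24 0 0 0 0 0" --pt "0.03 -0.24 0 0 0 0 0" --pt "0.03 -0.24 0 0 0 0 0" --pt "0.03 -0.24 0 0 0 0 0" --pt "0.03 -0.24 0 0 0 0 0" --pt "0.03 -0.24 0 0 0 0 0" --pt "0.03 -0.24 0 0 0 0 0" --pt "0.03 -0.24 0 0 0 0 0" --pt "0.03 -0.24 0 0 0 0 0" --pt "0.03 -0.24 0 0 0 0 0" --pt "0.03 -0.24 0 0 0 0 0" --pt "0.03 -0.24 0 0 0 0 0"

```text
t: 31.7
tool_pos: [0.5106, 0.0082, 0.1821]
tool_rot: [3.094, 0.047, -0.004]
contact_force: [0.4, -0.6, -4.0]
opening: 0.0091
```

>>> carry_out --pt "0.03 -0.24 0 0 0 0 0" --pt "0.03 -0.24 0 0 0 0 0" --pt "0.03 -0.24 0 0 0 0 0" --pt "0.03 -0.24 0 0 0 0 0" --pt "0.03 -0.24 0 0 0 0 0" --pt "0.03 -0.24 0 0 0 0 0" --pt "0.03 -0.24 0 0 0 0 0" --pt "0.03 -0.24 0 0 0 0 0" --pt "0.03 -0.24 0 0 0 0 0" --pt "0.03 -0.24 0 0 0 0 0" --pt "0.03 -0.24 0 0 0 0 0" --pt "0.03 -0.24 0 0 0 0 0"

```text
t: 32.9
tool_pos: [0.5195, -0.0638, 0.1821]
tool_rot: [3.094, 0.047, -0.004]
contact_force: [1.0, 0.2, -3.6]
opening: 0.0095
```

```bash
python3 st.py q2.png
```

```text
fromL -13.7 fromR -28.7 (rp 12.6)
circ y -14.0 L 212 R 230
t 32.90 tcp [ 0.5195 -0.0638  0.1821] rot [-0.0469  0.0028  0.0306] F [ 1.   0.2 -3.6]
ball tray y,z mm: -18.9 35.7 n=390 px 222.0 181.8 rad 12.4 p 0.77
v mm/s -1.7 over 2.50
```

>>> carry_out --pt "0.03 -0.24 0 0 0 0 0" --pt "0.03 -0.24 0 0 0 0 0" --pt "0.03 -0.24 0 0 0 0 0" --pt "0.03 -0.24 0 0 0 0 0" --pt "0.03 -0.24 0 0 0 0 0" --pt "0.03 -0.24 0 0 0 0 0" --pt "0.03 -0.24 0 0 0 0 0" --pt "0.03 -0.24 0 0 0 0 0" --pt "0.03 -0.24 0 0 0 0 0" --pt "0.03 -0.24 0 0 0 0 0" --pt "0.03 -0.24 0 0 0 0 0" --pt "0.03 -0.24 0 0 0 0 0"

```text
t: 34.2
tool_pos: [0.5286, -0.1358, 0.1821]
tool_rot: [3.094, 0.047, -0.004]
contact_force: [-0.1, -0.2, -4.7]
opening: 0.0088
```

>>> carry_out --pt "0.03 -0.24 0 0 0 0 0" --pt "0.03 -0.24 0 0 0 0 0" --pt "0.03 -0.24 0 0 0 0 0" --pt "0.03 -0.24 0 0 0 0 0" --pt "0.02 -0.22 0 0 0 0 0" --pt "0.02 -0.2 0 0 0 0 0" --pt "0.02 -0.18 0 0 0 0 0" --pt "0.02 -0.16 0 0 0 0 0" --pt "0.01 -0.14 0 0 0 0 0" --pt "0.01 -0.12 0 0 0 0 0" --pt "0 -0.1 0 0 0 0 0" --pt "0 -0.08 0 0 0 0 0"

```text
t: 35.4
tool_pos: [0.534, -0.1895, 0.1821]
tool_rot: [3.094, 0.047, -0.004]
contact_force: [0.3, 0.6, -4.9]
opening: 0.009
```

>>> carry_out --pt "0 -0.06 0 0 0 0 0" --pt "0 -0.04 0 0 0 0 0" --pt "0 -0.02 0 0 0 0 0" --pt "0 0 0 0 0 0 0"

```text
t: 35.8
tool_pos: [0.534, -0.1923, 0.1821]
tool_rot: [3.094, 0.047, -0.004]
contact_force: [0.5, -0.0, -4.7]
opening: 0.009
```

```bash
python3 st.py q3.png
```

```text
fromL -18.3 fromR -29.7 (rp 13.0)
circ y -19.5 L 156 R 176
t 35.80 tcp [ 0.534  -0.1923  0.1821] rot [-0.0469  0.0027  0.0306] F [ 0.5 -0.  -4.7]
ball tray y,z mm: -23.5 34.4 n=436 px 166.2 194.8 rad 13.1 p 0.84
v mm/s -1.6 over 2.90
```

View pics/q3.png

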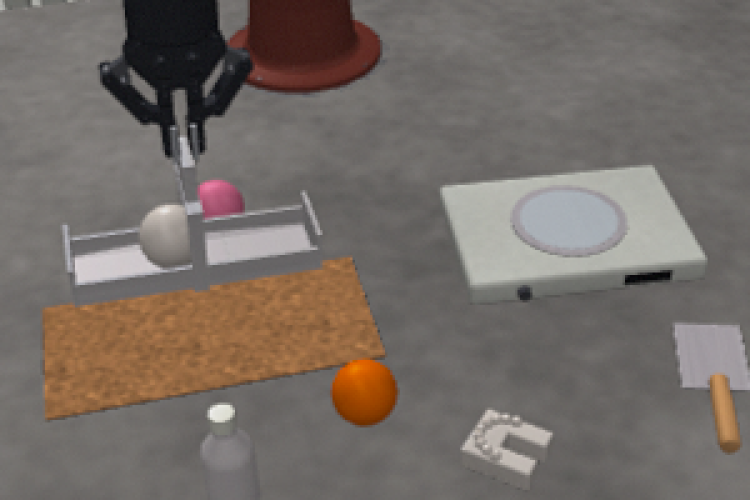

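>>> carry_out --pt "0 0 -0.1 0 0 0 0" --pt "0 0 -0.2 0 0 0 0" --pt "0 0 -0.3 0 0 0 0" --pt "0 0 -0.4 0 0 0 0" --pt "0 0 -0.4 0 0 0 0" --pt "0 0 -0.4 0 0 0 0" --pt "0 0 -0.3 0 0 0 0" --pt "0 0 -0.2 0 0 0 0" --pt "0 0 -0.1 0 0 0 0" --pt "0 -0.05 0 0.17 0 0 0" --pt "0 -0.05 0 0.17 0 0 0" --pt "0 0 0 0 0 0 0"

```text
t: 37.1
tool_pos: [0.5345, -0.1959, 0.1229]
tool_rot: [3.128, 0.047, -0.001]
contact_force: [0.4, -0.4, -5.3]
opening: 0.0093
```

```bash
python3 st.py r1.png
```

```text
fromL -18.8 fromR -33.1 (rp 12.6)
circ y -21.2 L 159 R 177
t 37.10 tcp [ 0.5345 -0.1959  0.1229] rot [-0.0133  0.0009  0.0297] F [ 0.4 -0.4 -5.3]
ball tray y,z mm: -24.5 33.4 n=357 px 168.6 215.4 rad 12.2 p 0.74
v mm/s -0.8 over 1.30
```

>>> carry_out --pt "0 0 0 0 0 0 0" --pt "0 0 0 0 0 0 0" --pt "0 0 0 0 0 0 0"

```text
t: 37.5
tool_pos: [0.534, -0.1947, 0.1221]
tool_rot: [3.128, 0.048, -0.003]
contact_force: [0.3, -0.4, -4.8]
opening: 0.0091
```

```bash
python3 st.py r1.png
```

```text
fromL -48.1 fromR -44.2 (rp 12.6)
circ y -46.4 L 147 R 173
t 37.50 tcp [ 0.534  -0.1947  0.1221] rot [-0.0129  0.0022  0.0308] F [ 0.3 -0.4 -4.8]
ball tray y,z mm: -46.4 33.0 n=522 px 159.9 217.3 rad 13.6 p 0.70
v mm/s -54.7 over 0.40
```

>>> carry_out --pt "0 0.15 0 -0.5 0 0 0"

```text
t: 37.7
tool_pos: [0.5341, -0.1924, 0.1223]
tool_rot: [3.077, 0.044, -0.004]
contact_force: [-0.2, -0.9, -4.8]
opening: 0.0092
```

```bash
python3 st.py r1.png
```

```text
fromL -70.1 fromR -66.6 (rp 12.7)
circ y -68.7 L 137 R 163
t 37.70 tcp [ 0.5341 -0.1924  0.1223] rot [-0.0646  0.0027  0.0286] F [-0.2 -0.9 -4.8]
ball tray y,z mm: -69.2 32.8 n=530 px 149.6 217.8 rad 13.3 p 0.57
v mm/s -113.8 over 0.20
```

>>> carry_out --pt "0 0.06 0 -0.2 0 0 0" --pt "0 0 0 0 0 0 0"

```text
t: 38.0
tool_pos: [0.534, -0.1892, 0.1221]
tool_rot: [3.059, 0.048, -0.005]
contact_force: [0.6, 0.1, -4.5]
opening: 0.0089
```

```bash
python3 st.py r1.png
```

```text
fromL -74.6 fromR -75.7 (rp 12.7)
circ y -76.5 L 136 R 160
t 38.00 tcp [ 0.534  -0.1892  0.1221] rot [-0.0827  0.0034  0.0311] F [ 0.6  0.1 -4.5]
ball tray y,z mm: -76.2 31.1 n=498 px 147.6 218.3 rad 12.8 p 0.82
v mm/s -23.3 over 0.30
```

>>> carry_out --pt "0 0 0 0 0 0 0" --pt "0 -0.03 0 0.1 0 0 0" --pt "0 -0.03 0 0.1 0 0 0" --pt "0 -0.03 0 0.1 0 0 0" --pt "0 -0.03 0 0.1 0 0 0" --pt "0 -0.03 0 0.1 0 0 0" --pt "0 -0.03 0 0.1 0 0 0" --pt "0 -0.03 0 0.1 0 0 0" --pt "0 -0.03 0 0.1 0 0 0" --pt "0 0 0 0.03 -0.01 0 0" --pt "0 0 0 0 0 0 0"

```text
t: 39.2
tool_pos: [0.534, -0.1957, 0.1221]
tool_rot: [-3.141, -0.048, 0.002]
contact_force: [-0.4, -0.5, -4.3]
opening: 0.0093
```

```bash
python3 st.py r2.png
```

```text
fromL -78.5 fromR -77.2 (rp 12.7)
circ y -78.2 L 134 R 159
t 39.20 tcp [ 0.534  -0.1957  0.1221] rot [0.0001 0.001  0.0304] F [-0.4 -0.5 -4.3]
ball tray y,z mm: -78.7 31.6 n=501 px 146.1 220.5 rad 13.0 p 0.59
v mm/s -2.1 over 1.20
```

View pics/r2.png

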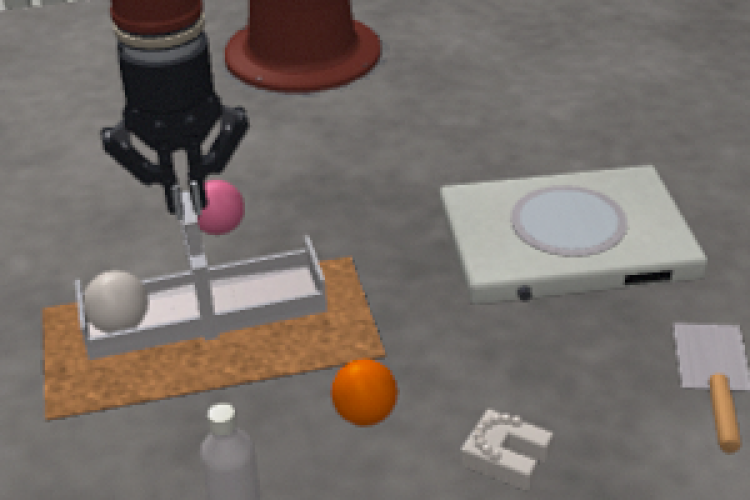

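>>> carry_out --pt "0 0 -0.1 0 0 0 0" --pt "0 0 -0.2 0 0 0 0" --pt "0 0 -0.2 0 0 0 0" --pt "0 0 -0.2 0 0 0 0" --pt "0 0 -0.1 0 0 0 0" --pt "0 0 -0.04 0 0 0 0" --pt "0 0 -0.04 0 0 0 0" --pt "0 0 0 0 0 0 0"

```text
t: 40.1
tool_pos: [0.5341, -0.1956, 0.1001]
tool_rot: [3.141, 0.048, -0.001]
contact_force: [0.7, -0.1, -5.3]
opening: 0.0091
```

>>> carry_out --pt "0 0 -0.03 0 0 0 0" --pt "0 0 -0.03 0 0 0 0" --pt "0 0 -0.02 0 0 0 0" --pt "0 0 0 0 0 0 0"

```text
t: 40.5
tool_pos: [0.534, -0.1956, 0.0981]
tool_rot: [-3.141, -0.048, 0.001]
contact_force: [-1.0, 0.5, -5.4]
opening: 0.0092
```

>>> carry_out --pt "0 0 -0.02 0 0 0 0" --pt "0 0 -0.02 0 0 0 0" --pt "0 0 0 0 0 0 0"

```text
t: 40.8
tool_pos: [0.5342, -0.1956, 0.0974]
tool_rot: [-3.141, -0.048, 0.001]
contact_force: [-0.4, 0.8, -2.8]
opening: 0.0089
```

Contact starting (the load has dropped to 2.8 N); a touch further down.

>>> carry_out --pt "0 0 -0.02 0 0 0 0" --pt "0 0 0 0 0 0 0"

```text
t: 41.0
tool_pos: [0.5343, -0.1956, 0.0974]
tool_rot: [3.141, 0.048, -0.001]
contact_force: [-1.6, 2.6, 2.1]
opening: 0.0091
```

```bash
python3 st.py r3.png
```

```text
fromL -80.6 fromR -76.3 (rp 12.5)
circ y -78.8 L 135 R 161
t 41.00 tcp [ 0.5343 -0.1956  0.0974] rot [-0.      0.0005  0.0307] F [-1.6  2.6  2.1]
ball tray y,z mm: -78.9 31.3 n=528 px 147.8 228.6 rad 13.4 p 0.64
v mm/s -0.1 over 1.80
```

View pics/r3.png

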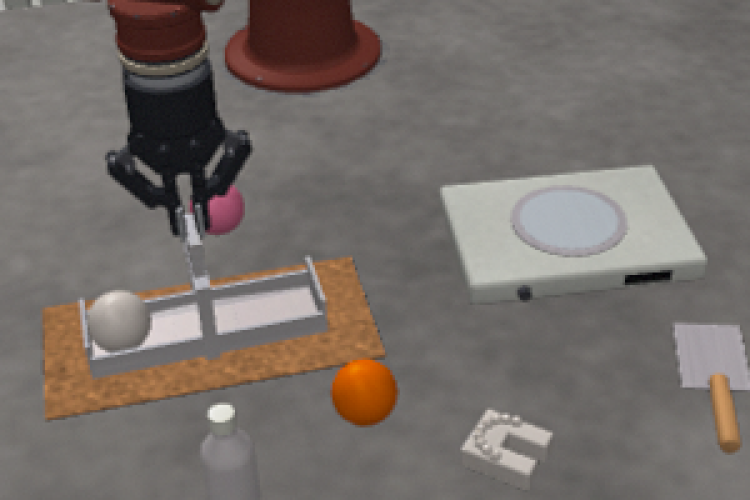

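Tray is on the mat. Release slowly, then retreat up.

>>> carry_out --pt "0 0 0 0 0 0 0.15" --pt "0 0 0 0 0 0 0.3" --pt "0 0 0 0 0 0 0.5" --pt "0 0 0 0 0 0 0.8" --pt "0 0 0 0 0 0 1" --pt "0 0 0 0 0 0 1" --pt "0 0 0 0 0 0 1"

```text
t: 41.8
tool_pos: [0.534, -0.1956, 0.0966]
tool_rot: [3.141, 0.048, -0.001]
contact_force: [0.5, 0.5, 0.3]
opening: 0.0856
```

>>> carry_out --pt "0 0 0.3 0 0 0 1" --pt "0 0 0.8 0 0 0 1" --pt "0 0 1 0 0 0 1" --pt "0 0 1 0 0 0 1" --pt "0 0 1 0 0 0 1" --pt "0 0 1 0 0 0 1" --pt "0 0 1 0 0 0 1" --pt "0 0 0.5 0 0 0 1" --pt "0 0 0 0 0 0 1" --pt "0 0 0 0 0 0 1"

```text
t: 42.8
tool_pos: [0.5337, -0.1954, 0.2608]
tool_rot: [-3.141, -0.048, 0.003]
contact_force: [-0.2, -0.4, -0.6]
opening: 0.0851
```

```bash
python3 - <<'E'
from h import *
o=ctrl.get_obs();print(o["t"],o["tool_pos"],o["contact_force"],o["opening"])
w=ctrl.get_image("wrist");p=ctrl.get_image("scene");cv2.imwrite("pics/f1.png",cv2.resize(p["frame"][100:300,100:400],None,fx=2.5,fy=2.5,interpolation=3));cv2.imwrite("pics/fw.png",w["frame"])
E
```

```text
42.8 [ 0.53373234 -0.19543846  0.26077539] [-0.19669018 -0.35107816 -0.5657349 ] 0.08511616805070138
```

View pics/f1.png

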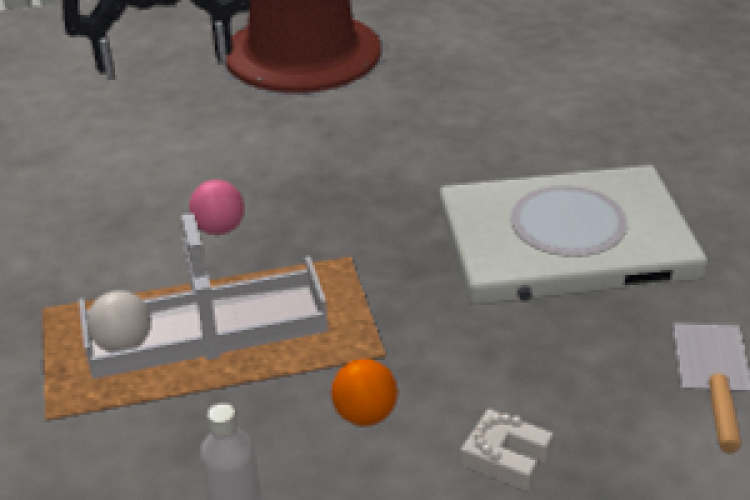

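View pics/fw.png

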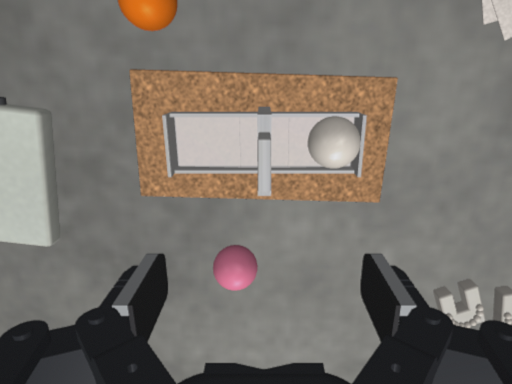

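The tray stands flat and centred on the mat, the ball rests at its −y end, and the gripper is clear.

```bash
python3 -c "
from station import ctrl
print(ctrl.finish_job())"
```

```text
the job is handed in; nothing more can be done
None
```

I handed the job in at about 43 s of the 72 s allowed. The hand-in reports no verdict, so what follows comes from my own measurements.

**What I did**
- I gripped the tray by its plate, lifted it 85 mm and tilted it so the white ball rolled inward.
- The first try overshot: the ball crossed the ridge to about y = −38 mm, clear of the end wall, while the tray was still over its mat. I corrected it and settled the ball at about −15 mm with the tray tilted about 0.047 rad.
- I carried the tray slowly to the lamp and held it about 59 mm above the glass for just over 6 s. The ball stayed at roughly −10 to −14 mm.
- I brought the tray back, let the ball roll to the −y end over the mat, levelled the tray, set it down, let go and raised the gripper.

**Last checks**
- **Placing:** the tray centre is about 3 mm from the mat's centre both ways, and its long side is about 0.03 rad off the mat's. It landed with only a few newtons.
- **Ball:** it lies inside the tray at y ≈ −79 mm.
- **Surroundings:** the gripper is open and clear, and the bystanders look unmoved in the pictures.

**Less certain**
- The bridge post partly hid the ball in the middle, so its position there is good only to about 5 mm. The centroid reading ran as far out as −23.5 mm just after the return, against a 25 mm limit that no longer applied then; the edge-based readings were 4 to 5 mm further in.
- The ball rolled to the end faster than planned, at about 0.1 m/s. I braked it just before the wall and could not measure the contact force.

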